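# Free the seized lid clamp and load the deburring tub

### The arm

A 7-joint arm with a two-finger parallel gripper is mounted at the origin on the work surface. World frame = base frame: x ahead of the robot, y to its left, z up, the work surface at z = 0. Lengths are in m, angles in degrees, forces in N, time in s.
With the tool pointing down it reaches from about 0.4 to 0.875 m from the base axis. Payload 19.3 kg.
Tool frame: the origin (TCP) lies midway between the tips of the shut fingers; the grasp point (between the pads) lies 19 mm behind it; z points along the fingers, y is the line along which they close (so a half turn about z gives the same grasp; the last joint's range is limited). The gripper opens to 85 mm and grips with 20 to 120 N. Pads are 22 mm wide; open, the fingers measure 114 mm over their backs; the gripper's body (76 mm by 85 mm) begins 54 mm behind the grasp point. The pads swing forward as they close: fully open they stand 13 mm farther back than shut.
Start: joints at [64.446, 29.874, -2.08, 91.645, 1.215, 58.505, -6.463], TCP at [0.229, -0.581, 0.231] pointing down, gripper open.
Joint ranges: [-166.77, 166.77], [-17.47, 122.26], [-85.68, 81.53], [9.62, 139.38], [-72.42, 252.41], [9.2, 110.78], [-144.41, 144.41]. Speed limits (degrees/s): [108.29, 108.29, 136.94, 136.94, 172.46, 172.46, 172.46].

### API

Orientations are given as [roll, pitch, yaw] about the fixed x, y, z axes, in that order (R = Rz(yaw) Ry(pitch) Rx(roll)).
In Python, from plant import telemetry, eyes, close_job gives the robot as it stands.
- The arm moves only by the shell command python3 -m crank 'ROWS' [OPENING] [FORCE]. ROWS is JSON, a list of rows, each an object with "slide": the shift along the tool's x, y, z in m, a list of three; "twist": the turn about the tool's z in rad. A call has 1 to 20 rows; each row is the pose to reach, as a shift and turn from the pose commanded when the call began, along the tool's axes at that moment; what a row does not reach only later rows make up. A row lasts 1/8 s, in which the tool goes at most 62.5 mm and 10.7 degrees, less where a joint would pass 70% of its speed; a pose out of reach is approached as far as the arm can. A call with a gripper value outside its range is refused whole. OPENING is the opening, from 0 (shut) to 1 (fully open), set as the call begins (- or left out, the last holds). The fingers move at their own pace and stop on an object; FORCE is the grip in N (left out, the last holds). Time passes only in rows, so rows that repeat a pose let the fingers close. It gives the time, the measured TCP pose, the force, the opening and the grip force at its end, in the units of the state.
- telemetry.read_state(): the state, without advancing time (a new reading comes with each control period).
- eyes.grab_frame(name): name is "scene" or "top"; returns a dict with "image" (420x560x3 uint8, red, green, blue), "fx", "fy", "cx", "cy" (pixels), "k1" (the pictures are not rectified: a ray, as slopes to the right and down, at radius r is drawn at 1 + k1 r^2 times it, then the intrinsics apply), "camera_from_world" (4x4, takes a point from world to camera coordinates). Camera axes: x right, y up, looking along -z (the intrinsics and any distortion apply to the point x, -y, -z); pixel columns grow to the right and rows downward; lengths in m; the calibration is good to about 2 mm. A picture is of the moment at which its call begins. There is no depth.
- close_job(): hands the job in; it is judged then, once.
The state is a dict: "t": time; "q": joint angles; "qd": joint speeds; "joint_efforts": joint torques, N m; "position": TCP position; "tool_rot": TCP orientation; "ft_force": force on the tool from outside, world axes, zero at the start; "torque": the same for the moment, N m; "width": finger opening in m; "grasp_force": force on a finger pad.
Only numpy, scipy, OpenCV 4.12 (cv2) and the standard library are available. Lean on these libraries where they do the work, as an engineer would, in place of code of your own. Each camera call takes 0.05 s, during which the arm holds its last target. There are 200 camera calls.

### The job

Load the vibratory deburring tub: the swing clamp holding its lid has rusted tight, so rock its wing grip back and forth in small arcs, without wrenching it, until it breaks free, turn it clear of the lid and stand the lid up open. Tip the pan of brackets into the tub, put in the brackets lying loose on the bench as well, and stand the empty pan back on its rubber mat. Then shut the lid and turn the clamp back square over its edge, leaving the other things on the bench where they are.

Things in the scene. Friction and masses are not known exactly. Their poses are not given: they have to be found in the camera images.
- tub: green vibratory tub, fixed. Origin: centre of its base on the bench, z up; clamp on its -x side, lid hinge on its -y side. Inside 200 mm in x, 180 mm in y, floor 55 mm and rim 160 mm above the bench, the lower corners along the +-y walls sloped. Flange and lid reach 123 mm out in x, 113 mm in y; the block under the clamp reaches x = -166 mm.
- clamp (a joint): swing clamp: 0 = finger square over the lid's edge, + is counter-clockwise from above, stop at 1.5; clear of the lid beyond 1.15. Seized: gives about 0.12 rad each side of 0, then stops hard however hard pushed. Turned fully to one stop then the other, in turn, it eases (under 1 N m, arc growing to 0.2); after 4 to 7 swings it breaks free towards +, stays free (0.1 N m) and stays where left.
- clamp_grip (a point): centre of the clamp's rusty wing grip, on its turning axis, at tub x = -145 mm, y = 0, 206 mm above the bench. The wing is an upright plate 72 long, 14 thick, 28 mm tall along this point's x axis, which is also the finger's direction (tub +x at joint 0). The finger, its top 28 mm below this point, reaches 51 mm from the axis, 22 mm over the lid.
- lid (a joint): angle of the lid about its hinge: 0 shut, growing as it opens, end stop at 1.65 rad. Stiff hinge: stays put when more than about 0.65 rad open, sinks shut by itself below that. The clamp's finger blocks it (1.5 mm of play) unless the clamp is turned clear.
- lid_hinge (a point): middle of the lid's hinge line, at tub y = -108 mm, 163 mm above the bench; its x axis is the hinge axis (parallel to tub x), its y axis lies in the lid from the hinge to the free edge (205 mm), z out of the lid's top; turns with the lid.
- lid_handle (a point): centre of the lid's black bow handle: a round bar 14 mm thick and 110 mm long parallel to the hinge, at y = 165 mm, z = 46 mm in the hinge point's frame (bar centre 42 mm above the sheet). Same axes as lid_hinge.
- mat: black rubber mat, fixed, 270 x 220 x 4 mm, where the pan stands. Origin: centre of its underside, x along the 270 mm.
- pan: sheet-steel pan, 300 g empty: floor 190 x 135 mm, 4 mm thick, walls 45 mm high on both long sides and at the -x end, open at its +x end. Origin: centre of its underside, z up. It holds the brackets b1 to b5 that are present. Full, it weighs under 0.9 kg. Brackets slide out when it is tipped more than about 40 degrees.
- pan_bar (a point): centre of the pan's carrying bar: a round steel bar 16 mm thick along the pan's y axis between two straps 127 mm apart, over the pan's middle, 100 mm above its underside. Same axes as the pan.
- pan_lip (a point): middle of the edge of the pan's open end, 95 mm along +x from its origin, 4 mm up (on the floor's top side). Same axes as the pan.
- b1: cast aluminium corner bracket, an L of two plates 12 mm thick and 30 mm wide: foot 66 mm long (x -33 to +33, z 0 to 12), upright 46 mm tall over all at its -x end (x -33 to -21). About 90 g. Origin: centre of the foot's underside; x along the foot away from the upright, y across the 30 mm width, z up. One of up to 5 that start in the pan, standing on their feet.
- b2: cast aluminium corner bracket, an L of two plates 12 mm thick and 30 mm wide: foot 66 mm long (x -33 to +33, z 0 to 12), upright 46 mm tall over all at its -x end (x -33 to -21). About 90 g. Origin: centre of the foot's underside; x along the foot away from the upright, y across the 30 mm width, z up. One of up to 5 that start in the pan, standing on their feet.
- b3: cast aluminium corner bracket, an L of two plates 12 mm thick and 30 mm wide: foot 66 mm long (x -33 to +33, z 0 to 12), upright 46 mm tall over all at its -x end (x -33 to -21). About 90 g. Origin: centre of the foot's underside; x along the foot away from the upright, y across the 30 mm width, z up. One of up to 5 that start in the pan, standing on their feet.
- b4: cast aluminium corner bracket, an L of two plates 12 mm thick and 30 mm wide: foot 66 mm long (x -33 to +33, z 0 to 12), upright 46 mm tall over all at its -x end (x -33 to -21). About 90 g. Origin: centre of the foot's underside; x along the foot away from the upright, y across the 30 mm width, z up. One of up to 5 that start in the pan, standing on their feet.
- b5: cast aluminium corner bracket, an L of two plates 12 mm thick and 30 mm wide: foot 66 mm long (x -33 to +33, z 0 to 12), upright 46 mm tall over all at its -x end (x -33 to -21). About 90 g. Origin: centre of the foot's underside; x along the foot away from the upright, y across the 30 mm width, z up. One of up to 5 that start in the pan, standing on their feet.
- s1: cast aluminium corner bracket, an L of two plates 12 mm thick and 30 mm wide: foot 66 mm long (x -33 to +33, z 0 to 12), upright 46 mm tall over all at its -x end (x -33 to -21). About 90 g. Origin: centre of the foot's underside; x along the foot away from the upright, y across the 30 mm width, z up. One of up to 3 that start loose on the bench between tub and pan, standing on their feet.
- s2: cast aluminium corner bracket, an L of two plates 12 mm thick and 30 mm wide: foot 66 mm long (x -33 to +33, z 0 to 12), upright 46 mm tall over all at its -x end (x -33 to -21). About 90 g. Origin: centre of the foot's underside; x along the foot away from the upright, y across the 30 mm width, z up. One of up to 3 that start loose on the bench between tub and pan, standing on their feet.
- s3: cast aluminium corner bracket, an L of two plates 12 mm thick and 30 mm wide: foot 66 mm long (x -33 to +33, z 0 to 12), upright 46 mm tall over all at its -x end (x -33 to -21). About 90 g. Origin: centre of the foot's underside; x along the foot away from the upright, y across the 30 mm width, z up. One of up to 3 that start loose on the bench between tub and pan, standing on their feet.
- flapdiscs: a stack of flap grinding discs, 115 mm across, 66 mm tall, not part of the job: leave it alone. Origin: centre of its underside.
- disc: a single pinkish grinding disc, 115 mm across, lying flat, not part of the job: leave it alone. Origin: centre of its underside.
- pliers: a pair of steel pliers, 140 mm long, not part of the job: leave it alone. Origin: centre of its underside.
Things that resemble listed ones, but are neither listed nor needed, are in the scene too. Leave any brown or red look-alike of the b3 alone.

How it is judged:
By the outcome, as a careful person would: the job done as asked, in the order asked, and still so for the second after the job is handed in, with the robot touching nothing.
Of b1, b2, b3, b4, b5 only 3 to 5 are there at a start; the rules pass over those that are not, and their reading is None.
Of s1, s2, s3 only 2 to 3 are there at a start; the rules pass over those that are not, and their reading is None.
At some moment in a run one of s1, s2, s3, pan may be knocked a few centimetres aside while the robot is not near it.
It also fails if it takes over 210 s, if anything falls off the work surface, if the arm or the gripper's body presses on something with over 40 N, if the wrist force passes 120 N, or if a joint passes its speed limit or range.

## Working session

There is one attempt and no reset: what is moved stays moved. The work goes in short steps, Python scripts to look and compute and a shell command to move; the robot and the scene stay as the last step left them, time stands still between calls to the robot, and variables do not carry over. Pictures are saved under pics/ and viewed, at most 14 in all, crops included, and the job is handed in when it is done.

```bash
ls; mkdir -p pics; python3 - <<'E'
from plant import telemetry, eyes
import cv2,numpy as np
print(telemetry.read_state())
for n in("scene","top"):
    f=eyes.grab_frame(n); cv2.imwrite(f"pics/{n}0.png",f["image"][:,:,::-1]); print({k:v for k,v in f.items() if k!="image"})
E
```

```text
pics
{'t': 0.0, 'q': array([64.44581002, 29.91016248, -2.08345403, 91.67474746,  1.21538583,
       58.50263777, -6.46219081]), 'qd': array([ 0.09643598, -0.02069344,  0.0556696 ,  0.10125791, -0.04378175,
        0.13581141,  0.00319031]), 'joint_efforts': array([ 5.07363748e-04, -9.27119064e+01,  1.97984509e+00, -3.69944322e+01,
        1.77132612e-02,  8.25872499e-03, -1.27956368e-04]), 'position': array([ 0.22924498, -0.58107309,  0.23070834]), 'tool_rot': array([-1.79934671e+02,  4.22398937e-03,  2.15343984e+01]), 'ft_force': array([ 0.41891155, -1.15788786,  0.40256412]), 'torque': array([-0.02604356,  0.03466686,  0.01840283]), 'grasp_force': 0.0, 'width': 0.08578358893987587}
{'fx': 467.1066023720492, 'fy': 467.1066023720492, 'cx': 278.0131010337086, 'cy': 209.67369224315973, 'k1': -0.13729957964673742, 'camera_from_world': array([[-0.78142764,  0.62377623,  0.01655456,  0.34459313],
       [-0.49464787, -0.63540021,  0.5929503 ,  0.25696656],
       [ 0.38038707,  0.45515908,  0.80506887, -1.48837484],
       [ 0.        ,  0.        ,  0.        ,  1.        ]])}
{'fx': 469.97319620377596, 'fy': 469.97319620377596, 'cx': 282.3505235938583, 'cy': 205.114805069156, 'k1': -0.025328089942445103, 'camera_from_world': array([[-0.00507951, -0.99975669, -0.02146537,  0.12045896],
       [ 0.99012548, -0.00803546,  0.13995341, -0.52773509],
       [-0.14009185, -0.02054251,  0.98992539, -1.3637048 ],
       [ 0.        ,  0.        ,  0.        ,  1.        ]])}
```

View pics/scene0.png

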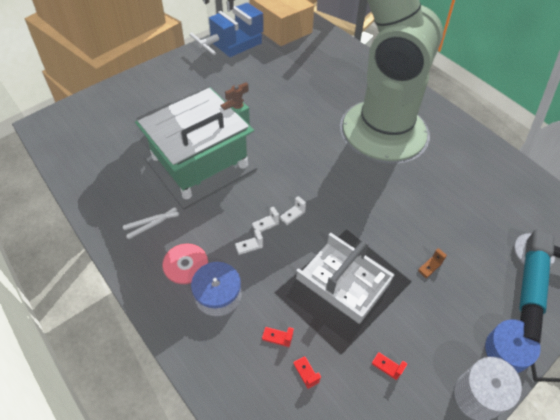

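View pics/top0.png

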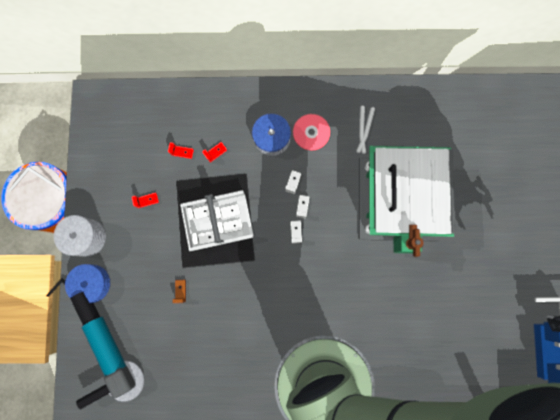

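The scene view shows the tub at about (195,140) with the clamp at (235,95), three loose brackets at (250,243), (266,221) and (294,211), and the pan at (345,277). In the top view the tub is at (410,190), the clamp at (415,240), the loose brackets at (293,181), (302,206) and (296,232), and the pan at (217,220).

```bash
cat > h.py <<'E'
import numpy as np,cv2
from plant import telemetry,eyes
def und(f,uv):
    K=np.array([[f["fx"],0,f["cx"]],[0,f["fy"],f["cy"]],[0,0,1]])
    return cv2.undistortPoints(np.array(uv,float).reshape(-1,1,2),K,np.array([f["k1"],0,0,0.])).reshape(-1,2)
def rays(f,uv):
    T=f["camera_from_world"];n=und(f,uv);d=np.c_[n[:,0],-n[:,1],-np.ones(len(n))]
    return -T[:3,:3].T@T[:3,3], d@T[:3,:3]
def plane(f,uv,z):
    o,d=rays(f,uv); return o+d*((z-o[2])/d[:,2])[:,None]
def tri(f1,uv1,f2,uv2):
    o1,d1=rays(f1,[uv1]);o2,d2=rays(f2,[uv2]);A=np.c_[d1[0],-d2[0]]
    s=np.linalg.lstsq(A,o2-o1,rcond=None)[0];p=o1+s[0]*d1[0];q=o2+s[1]*d2[0]
    return (p+q)/2,np.linalg.norm(p-q)
def proj(f,P):
    T=f["camera_from_world"];P=np.atleast_2d(P)@T[:3,:3].T+T[:3,3]
    x=P[:,0]/-P[:,2];y=P[:,1]/P[:,2]; r=1+f["k1"]*(x*x+y*y)
    return np.c_[f["cx"]+f["fx"]*x*r,f["cy"]+f["fy"]*y*r]
def save(f,name,box=None,s=1):
    im=f["image"][:,:,::-1]
    if box: x0,y0,x1,y1=box; im=im[y0:y1,x0:x1]
    cv2.imwrite(f"pics/{name}.png",cv2.resize(im,None,fx=s,fy=s,interpolation=cv2.INTER_CUBIC))
E
python3 - <<'E'
from h import *
import pickle
f=eyes.grab_frame("scene");g=eyes.grab_frame("top");pickle.dump((f,g),open("f0.pkl","wb"))
a=cv2.resize(g["image"][130:280,170:330,::-1],None,fx=4.5,fy=4,interpolation=2)
save(g,"topzoom",(170,130,470,275),2.66)
save(f,"sczoom",(130,70,400,320),2.4)
def mask(fr,lo,hi,box):
    hsv=cv2.cvtColor(fr["image"],cv2.COLOR_RGB2HSV);m=cv2.inRange(hsv,lo,hi);k=np.zeros_like(m);x0,y0,x1,y1=box;k[y0:y1,x0:x1]=m[y0:y1,x0:x1];return k
# loose brackets
for nm,fr,box in(("top",g,(270,160,330,250)),("scene",f,(225,190,310,258))):
    m=mask(fr,(0,0,140),(180,60,255),box)
    for c in cv2.findContours(m,0,2)[0]:
        if cv2.contourArea(c)>30:
            r=cv2.minAreaRect(c);b=cv2.boxPoints(r);print(nm,np.round(r[0],1),np.round(r[1],1),cv2.contourArea(c));
            if nm=="top": print(plane(fr,b,.012).round(3).tolist(),plane(fr,[r[0]],.012).round(3))
E
```

```text
top [295.7 231.2] [22.  10.6] 203.5
[[0.485, 0.095, 0.012], [0.487, 0.063, 0.012], [0.42, 0.06, 0.012], [0.419, 0.092, 0.012]] [[0.452 0.078 0.012]]
top [302.4 205.8] [11.  21.5] 206.0
[[0.5, 0.079, 0.012], [0.565, 0.067, 0.012], [0.559, 0.034, 0.012], [0.494, 0.046, 0.012]] [[0.53  0.056 0.012]]
top [293. 181.] [10.9 21. ] 192.5
[[0.582, 0.111, 0.012], [0.643, 0.089, 0.012], [0.631, 0.058, 0.012], [0.57, 0.08, 0.012]] [[0.607 0.085 0.012]]
scene [269. 224.] [25.4 84.8] 1013.5
```

View pics/topzoom.png

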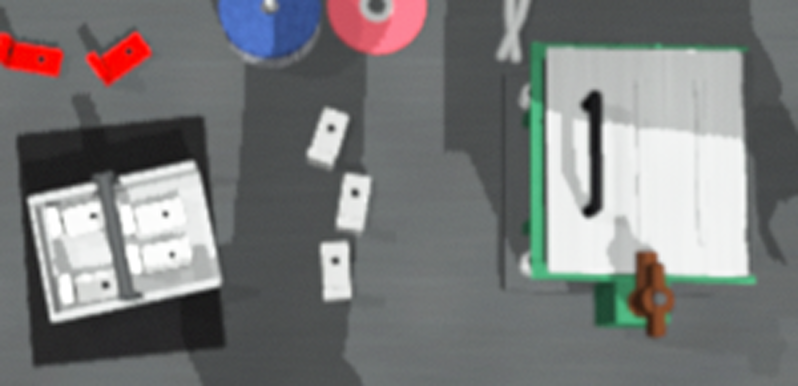

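View pics/sczoom.png

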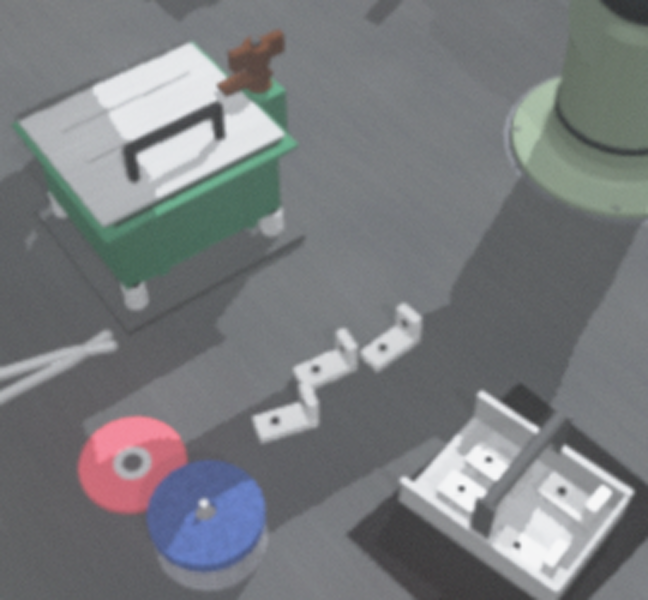

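The zooms show the pan's open end facing right in the top view (towards the tub, world -y), with four brackets inside. The loose brackets' uprights face the robot. The wing is at zoom (652,292) and the handle bar runs from (595,100) to (590,212). Next I measure the tub, wing, handle and pan in both views.

```bash
python3 - <<'E'
from h import *
import pickle
f,g=pickle.load(open("f0.pkl","rb"))
def mask(fr,lo,hi,box):
    hsv=cv2.cvtColor(fr["image"],cv2.COLOR_RGB2HSV);m=cv2.inRange(hsv,lo,hi);k=np.zeros_like(m);x0,y0,x1,y1=box;k[y0:y1,x0:x1]=m[y0:y1,x0:x1];return k
def big(m): return max(cv2.findContours(m,0,2)[0],key=cv2.contourArea)
# lid green flange+lid in top view
def corners(fr,m):
    h=cv2.convexHull(big(m)); 
    for e in np.arange(2,20,.5):
        p=cv2.approxPolyDP(h,e,True)
        if len(p)<=4: return p.reshape(-1,2)
br=((3,80,40),(18,255,200))
wt=(0,0,118),(180,45,255)
mt=mask(g,*wt,(372,140,460,240)); mt=cv2.morphologyEx(mt,3,np.ones((7,7)))
ms=mask(f,*wt,(132,85,255,165)); ms=cv2.morphologyEx(ms,3,np.ones((7,7)))
ct,cs=corners(g,mt),corners(f,ms); print("lid top",ct.tolist(),"scene",cs.tolist())
r=cv2.minAreaRect(big(mt));P=plane(g,cv2.boxPoints(r),.167);print("lid rect",P.round(3).tolist(),plane(g,[r[0]],.167).round(4))
# match each top corner to scene corner with least gap
for c in ct:
    best=min((tri(g,c,f,s) for s in cs),key=lambda a:a[1]);print("corner",best[0].round(3),round(best[1],4))
# wing
wt_=mask(g,*br,(400,215,440,265));ws=mask(f,*br,(205,75,260,115))
a=cv2.minAreaRect(big(wt_));b=cv2.minAreaRect(big(ws));print("wing",a,b)
print(tri(g,a[0],f,b[0]), plane(g,cv2.boxPoints(a),.21).round(3).tolist())
# handle
ht=mask(g,(0,0,0),(180,255,45),(382,155,402,218));hs=mask(f,(0,0,0),(180,255,50),(175,105,228,150))
a=cv2.minAreaRect(big(ht));print("handle",a,plane(g,cv2.boxPoints(a),.209).round(3).tolist()); b=cv2.minAreaRect(big(hs)); print(b, big(hs).reshape(-1,2).min(0),big(hs).reshape(-1,2).max(0))
# mat
mm=cv2.inRange(g["image"],(0,0,0),(38,38,38)); k=np.zeros_like(mm);k[165:275,170:262]=mm[165:275,170:262]
k=cv2.morphologyEx(k,3,np.ones((5,5)));pts=cv2.findNonZero(k)
lab=cv2.connectedComponentsWithStats(k)[2];print("mat comps",lab.tolist())
# pan white
pw=mask(g,(0,0,120),(180,45,255),(180,185,256,256));pw=cv2.morphologyEx(pw,3,np.ones((9,9)));r=cv2.minAreaRect(big(pw));print("pan rect",r,corners(g,pw).tolist(),plane(g,cv2.boxPoints(r),.049).round(3).tolist())
o=g["image"].copy()
for p in(mt,wt_,ht,pw): cv2.drawContours(o,cv2.findContours(p,0,2)[0],-1,(255,0,255),1)
o2=f["image"].copy()
for p in(ms,ws,hs): cv2.drawContours(o2,cv2.findContours(p,0,2)[0],-1,(255,0,255),1)
x=np.vstack([cv2.resize(o[130:270,170:470],(800,373)),cv2.resize(o2[70:170,130:490],(800,222))])
cv2.imwrite("pics/dbg1.png",x[:,:,::-1])
E
```

```text
lid top [[447, 149], [453, 237], [372, 238], [375, 149]] scene [[254, 85], [254, 164], [132, 142], [132, 85]]
lid rect [[0.667, -0.133, 0.167], [0.665, -0.357, 0.167], [0.418, -0.343, 0.167], [0.42, -0.125, 0.167]] [[ 0.5406 -0.2395  0.167 ]]
corner [ 0.688 -0.371  0.074] 0.0035
corner [ 0.38  -0.277  0.213] 0.1159
corner [ 0.426 -0.147 -0.003] 0.0166
corner [ 0.695 -0.16   0.235] 0.111
wing ((415.2886657714844, 240.46035766601562), (16.094532012939453, 30.6533260345459), 10.61965560913086) ((236.2810821533203, 88.91352081298828), (6.175803184509277, 21.468271255493164), 72.89727020263672)
(array([ 0.40931612, -0.22672356,  0.21963839]), np.float64(0.0012870523375057713)) [[0.375, -0.2, 0.21], [0.452, -0.217, 0.21], [0.444, -0.258, 0.21], [0.367, -0.24, 0.21]]
handle ((391.5, 187.5), (45.0, 5.0), 90.0) [[0.609, -0.169, 0.209], [0.609, -0.182, 0.209], [0.489, -0.177, 0.209], [0.489, -0.164, 0.209]]Traceback (most recent call last):
  File "<stdin>", line 28, in <module>
  File "<stdin>", line 6, in big
ValueError: max() iterable argument is empty
```

```bash
python3 - <<'E'
from h import *
import pickle
f,g=pickle.load(open("f0.pkl","rb"))
I=g["image"].astype(float)
grn=I[:,:,1]-I[:,:,0]  # green excess
gray=cv2.cvtColor(g["image"],cv2.COLOR_RGB2GRAY).astype(float)
def edge(prof,x0,thr_mid=True):
    d=np.abs(np.diff(prof)); i=np.argmax(d); w=d[max(0,i-1):i+2]; return x0+max(0,i-1)+.5+(w*np.arange(len(w))).sum()/w.sum()
def fit(pts,z):
    P=plane(g,pts,z)[:,:2].astype(np.float32);v=cv2.fitLine(P,cv2.DIST_HUBER,0,.001,.001).ravel();return v.round(4).tolist(),round(float(np.degrees(np.arctan2(v[1],v[0]))),2)
print("right edge lid",fit([(edge(gray[r,440:462],440),r) for r in range(155,228,2)],.165))
print("left white/green",fit([(edge(grn[r,368:384],368),r) for r in range(155,230,2)],.16))
print("bottom",fit([(c,edge(grn[226:240,c],226)) for c in list(range(380,400))+list(range(425,445))],.165))
print("top",fit([(c,edge(gray[140:156,c],140)) for c in range(384,440)],.165))
# handle bar centroid per row
pts=[]
for r in range(170,206):
    w=np.clip(110-gray[r,386:399],0,None); pts.append((386+(w*np.arange(13)).sum()/w.sum(),r))
print("handle",fit(pts,.212),np.round(pts[::6],1).tolist())
# handle in scene: dark pixels
gs=cv2.cvtColor(f["image"],cv2.COLOR_RGB2GRAY)
m=(gs<65).astype(np.uint8);k=np.zeros_like(m);k[108:150,176:230]=m[108:150,176:230]
ys,xs=np.nonzero(k);print("scene handle px",xs.min(),xs.max(),ys.min(),ys.max(),[(x,ys[xs==x].min(),ys[xs==x].max()) for x in range(xs.min(),xs.max()+1,4) if (xs==x).any()])
# pan bar, dark in both
for z in(.1,):pass
# mat edges: gray profiles
print("mat row profile 180",gray[180,172:260:2].round().tolist());print("row 258",gray[258,172:262:2].round().tolist())
o=g["image"][160:280,170:330];o2=f["image"][225:325,275:415]
cv2.imwrite("pics/dbg2.png",np.hstack([cv2.resize(o,(448,336),interpolation=2),cv2.resize(o2,(350,336),interpolation=2)])[:,:,::-1])
E
```

```text
right edge lid ([0.9995999932289124, -0.026599999517202377, 0.5382999777793884, -0.3391999900341034], -1.52)
left white/green ([0.9983000159263611, -0.05829999968409538, 0.5401999950408936, -0.1331000030040741], -3.34)
bottom ([0.030300000682473183, 0.9994999766349792, 0.4325000047683716, -0.2363000065088272], 88.26)
top ([0.029400000348687172, 0.9995999932289124, 0.666700005531311, -0.23659999668598175], 88.31)
handle ([0.9997000098228455, -0.026399999856948853, 0.5503000020980835, -0.17749999463558197], -1.51) [[392.0, 170.0], [393.4, 176.0], [393.4, 182.0], [393.5, 188.0], [393.6, 194.0], [393.6, 200.0]]
scene handle px 185 185 141 141 [(185, np.int64(141), np.int64(141))]
mat row profile 180 [109.0, 111.0, 94.0, 81.0, 62.0, 55.0, 55.0, 52.0, 48.0, 44.0, 39.0, 41.0, 42.0, 40.0, 37.0, 29.0, 29.0, 29.0, 31.0, 38.0, 41.0, 42.0, 41.0, 40.0, 39.0, 38.0, 37.0, 37.0, 36.0, 32.0, 31.0, 31.0, 29.0, 35.0, 42.0, 41.0, 41.0, 49.0, 105.0, 112.0, 111.0, 112.0, 112.0, 111.0]
row 258 [108.0, 108.0, 110.0, 108.0, 102.0, 48.0, 42.0, 42.0, 41.0, 41.0, 42.0, 40.0, 40.0, 40.0, 42.0, 42.0, 42.0, 40.0, 40.0, 41.0, 40.0, 41.0, 41.0, 40.0, 41.0, 41.0, 41.0, 40.0, 41.0, 41.0, 40.0, 41.0, 40.0, 40.0, 31.0, 28.0, 28.0, 30.0, 30.0, 29.0, 29.0, 50.0, 78.0, 77.0, 77.0]
```

View pics/dbg2.png

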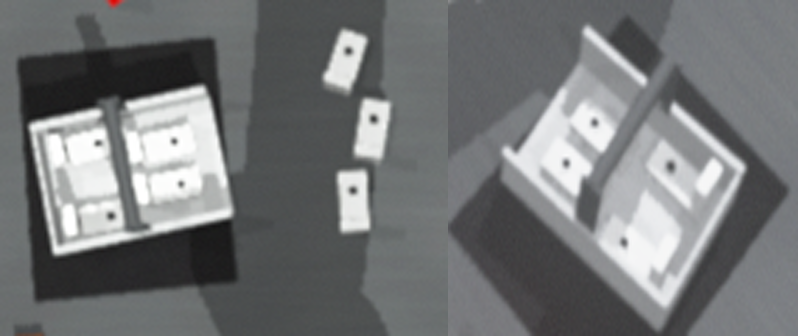

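The debug view shows the pan with four brackets and its open end towards the tub, on the mat. The tub comes out at about (0.549, -0.234), yaw -1.6°, and the wing axis at about (0.404, -0.230). I'll move above the wing.

```bash
cat >> h.py <<'E'
def go(*targets):
    s=telemetry.read_state();p=s["position"];y0=np.radians(s["tool_rot"][2])
    R=cv2.Rodrigues(np.radians([0,0,s["tool_rot"][2]]))[0]@cv2.Rodrigues(np.radians([s["tool_rot"][0],0,0]))[0]
    for x,y,z,yaw in targets:
        d=R.T@(np.array([x,y,z])-p); w=-((np.radians(yaw)-y0+np.pi)%(2*np.pi)-np.pi)
        print("slide",d.round(4).tolist(),"twist",round(w,3))
def st():
    s=telemetry.read_state();print(round(s["t"],2),s["position"].round(4),s["tool_rot"].round(2),"F",s["ft_force"].round(1),"M",s["torque"].round(2),"w",round(s["width"],4),"g",round(s["grasp_force"],1),"q7",s["q"][6].round(1))
E
python3 -c "
from h import *
go((.404,-.23,.30,4),(.404,-.23,.188,4))"
```

```text
slide [0.2914, -0.2626, -0.0689] twist 0.306
slide [0.2914, -0.2626, 0.0431] twist 0.306
```

```bash
python3 -m crank '[{"slide":[0.0,0.0,-0.06],"twist":0},{"slide":[0.1,-0.1,-0.069],"twist":0.1},{"slide":[0.2914,-0.2626,-0.069],"twist":0.306},{"slide":[0.2914,-0.2626,-0.069],"twist":0.306},{"slide":[0.2914,-0.2626,-0.069],"twist":0.306},{"slide":[0.2914,-0.2626,-0.069],"twist":0.306},{"slide":[0.2914,-0.2626,-0.069],"twist":0.306},{"slide":[0.2914,-0.2626,-0.069],"twist":0.306},{"slide":[0.2914,-0.2626,-0.069],"twist":0.306},{"slide":[0.2914,-0.2626,-0.069],"twist":0.306}]' 1 40; python3 - <<'E'
from h import *
st();f=eyes.grab_frame("scene");save(f,"s2",(150,0,350,170),4)
E
```

```text
t: 1.45
position: [0.4036, -0.231, 0.3002]
tool_rot: [180.0, 0.0, 3.9]
ft_force: [0.4, 0.2, -0.3]
width: 0.0854
grasp_force: 0.0
1.45 [ 0.4036 -0.231   0.3002] [1.7999e+02 2.0000e-02 3.9400e+00] F [ 0.4  0.2 -0.3] M [-0.09  0.04  0.01] w 0.0854 g 0.0 q7 -65.7
```

View pics/s2.png

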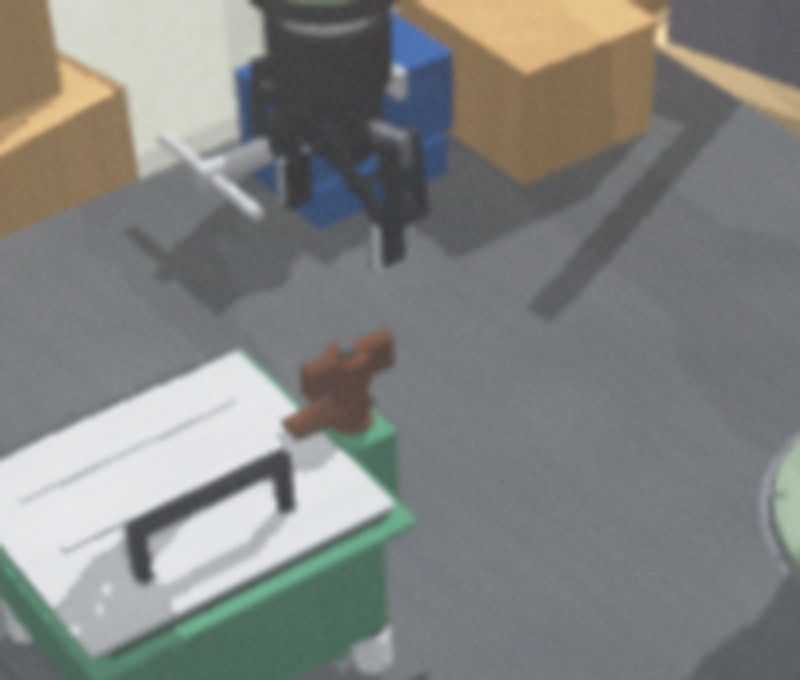

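The gripper is above the wing (crop 345,375) with the fingers across the plate. I'll descend and grip lightly.

```bash
python3 -m crank '[{"slide":[0,0.0,0.06],"twist":0},{"slide":[0,0,0.1],"twist":0},{"slide":[0,0,0.112],"twist":0},{"slide":[0,0,0.112],"twist":0}]' ; python3 -m crank '[{"slide":[0,0,0],"twist":0},{"slide":[0,0,0],"twist":0},{"slide":[0,0,0],"twist":0},{"slide":[0,0,0],"twist":0},{"slide":[0,0,0],"twist":0},{"slide":[0,0,0],"twist":0}]' 0 40; python3 -c "
from h import *
st()"
```

```text
t: 2.0
position: [0.404, -0.2307, 0.1886]
tool_rot: [-180.0, 0.0, 3.9]
ft_force: [1.0, -0.1, 0.7]
width: 0.0856
grasp_force: 0.0
t: 2.75
position: [0.4043, -0.2308, 0.189]
tool_rot: [179.9, -0.1, 4.0]
ft_force: [-3.0, -2.6, 9.2]
width: 0.0233
grasp_force: 38.7
2.75 [ 0.4043 -0.2308  0.189 ] [ 1.7994e+02 -5.0000e-02  3.9800e+00] F [-3.  -2.6  9.2] M [-0.58  0.48 -0.04] w 0.0233 g 38.7 q7 -67.9
```

The jaw stopped at 23 mm rather than 14, so I'll look at the wing closely in the first pictures.

```bash
python3 - <<'E'
from h import *
import pickle
f,g=pickle.load(open("f0.pkl","rb"))
a=cv2.resize(g["image"][215:265,390:440],(400,400),interpolation=0);b=cv2.resize(f["image"][72:122,205:255],(400,400),interpolation=0)
cv2.imwrite("pics/wing.png",np.hstack([a,b])[:,:,::-1])
E
```

```text
(no output)
```

View pics/wing.png

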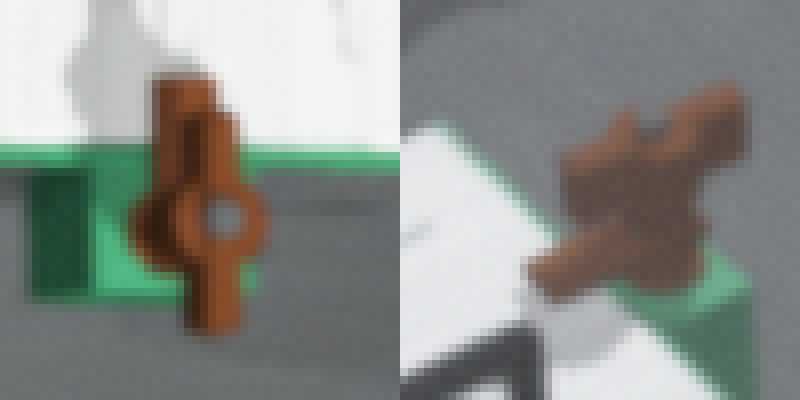

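The wing plate is nearly along world x (yaw about -3°) with a round boss in the middle, centre at crop (222,220). I'll reopen, align to yaw -3° slightly higher, and grip again.

```bash
python3 -m crank '[{"slide":[0,0,0],"twist":0},{"slide":[0,0,-0.003],"twist":0.12},{"slide":[0,0,-0.003],"twist":0.12},{"slide":[0,0,-0.003],"twist":0.12}]' 1 ;python3 -c "
from h import *
st()"; python3 -m crank '[{"slide":[0,0,0],"twist":0},{"slide":[0,0,0],"twist":0},{"slide":[0,0,0],"twist":0},{"slide":[0,0,0],"twist":0},{"slide":[0,0,0],"twist":0},{"slide":[0,0,0],"twist":0}]' 0 60; python3 -c "
from h import *
st()"
```

```text
t: 3.25
position: [0.4041, -0.23, 0.1912]
tool_rot: [-180.0, 0.0, -2.7]
ft_force: [0.3, -0.4, 0.0]
width: 0.0853
grasp_force: 0.0
3.25 [ 0.4041 -0.23    0.1912] [-180.      0.     -2.72] F [ 0.3 -0.4  0. ] M [ 0.04  0.02 -0.05] w 0.0853 g 0.0 q7 -73.9
t: 4.0
position: [0.4041, -0.2306, 0.1917]
tool_rot: [180.0, -0.0, -2.9]
ft_force: [-1.5, -2.0, 7.2]
width: 0.0205
grasp_force: 58.5
4.0 [ 0.4041 -0.2306  0.1917] [ 1.7996e+02 -2.0000e-02 -2.8900e+00] F [-1.5 -2.   7.2] M [-0.32  0.55  0.  ] w 0.0205 g 58.5 q7 -74.0
```

```bash
python3 -m crank '[{"slide":[0,0,0],"twist":-0.06},{"slide":[0,0,0],"twist":-0.06}]' - 80 >/dev/null;python3 -c "
from h import *
st()"; python3 -m crank '[{"slide":[0,0,0],"twist":-0.06},{"slide":[0,0,0],"twist":-0.06}]'>/dev/null; python3 -c "
from h import *
st()"
```

```text
4.25 [ 0.4041 -0.2307  0.1918] [ 1.7996e+02 -2.0000e-02  5.8000e-01] F [-3.2 -1.   9.6] M [-0.4   0.64 -0.12] w 0.0194 g 78.1 q7 -70.9
4.5 [ 0.4041 -0.2308  0.1918] [ 1.7995e+02 -3.0000e-02  4.0300e+00] F [-2.2 -2.6  9.9] M [-0.59  0.66  0.09] w 0.0194 g 78.2 q7 -67.8
```

```bash
python3 -m crank '[{"slide":[0,0,0],"twist":-0.04},{"slide":[0,0,0],"twist":-0.04}]' >/dev/null; python3 - <<'E'
from h import *
st();f=eyes.grab_frame("scene");g=eyes.grab_frame("top")
a=cv2.resize(g["image"][205:265,380:440],(400,400),interpolation=0);b=cv2.resize(f["image"][62:122,200:260],(400,400),interpolation=0)
cv2.imwrite("pics/wing2.png",np.hstack([a,b])[:,:,::-1])
E
```

```text
4.75 [ 0.4041 -0.2308  0.1918] [ 1.7995e+02 -3.0000e-02  6.2800e+00] F [-2.6 -2.1 10.2] M [-0.67  0.7  -0.33] w 0.0195 g 78.1 q7 -65.7
```

View pics/wing2.png

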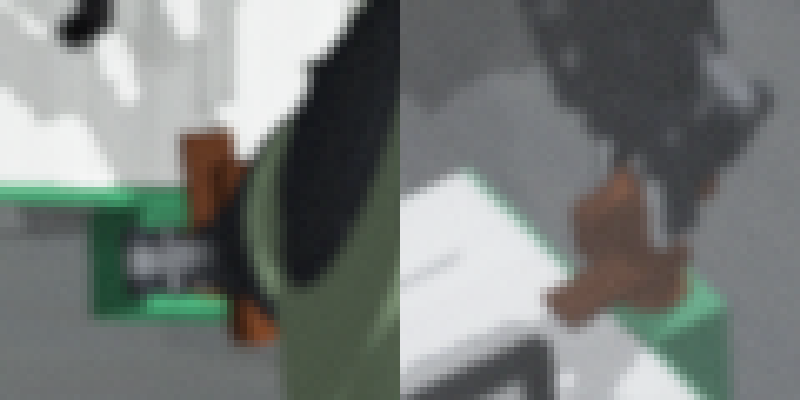

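The grip holds the wing. I'll keep stepping towards + and watch the moment for the stop.

```bash
for i in 1 2 3; do python3 -m crank '[{"slide":[0,0,0],"twist":-0.03},{"slide":[0,0,0],"twist":-0.03}]' >/dev/null; python3 -c "
from h import *
st()"; done
```

```text
5.1 [ 0.4041 -0.2309  0.1918] [ 1.7995e+02 -3.0000e-02  7.9700e+00] F [-2.9 -2.8  9.4] M [-0.7   0.67 -0.51] w 0.0196 g 78.1 q7 -64.2
5.35 [ 0.4041 -0.2309  0.1918] [ 1.7995e+02 -3.0000e-02  9.6700e+00] F [-2.4 -2.6  9.1] M [-0.74  0.59 -0.76] w 0.0192 g 78.2 q7 -62.7
5.6 [ 0.4041 -0.231   0.1918] [ 1.7995e+02 -3.0000e-02  1.1370e+01] F [-2.6 -3.2  8.7] M [-0.76  0.5  -0.97] w 0.0196 g 78.1 q7 -61.2
```

```bash
S='from h import *
st()'; python3 -m crank '[{"slide":[0,0,0],"twist":0.12},{"slide":[0,0,0],"twist":0.12}]' >/dev/null; python3 -c "$S"; python3 -m crank '[{"slide":[0,0,0],"twist":0.12},{"slide":[0,0,0],"twist":0.12}]' >/dev/null; python3 -c "$S"; python3 -m crank '[{"slide":[0,0,0],"twist":0.1},{"slide":[0,0,0],"twist":0.1}]' >/dev/null; python3 -c "$S"; python3 -m crank '[{"slide":[0,0,0],"twist":0.05},{"slide":[0,0,0],"twist":0.05}]' >/dev/null; python3 -c "$S"; python3 -m crank '[{"slide":[0,0,0],"twist":0.05},{"slide":[0,0,0],"twist":0.05}]' >/dev/null; python3 -c "$S"
```

```text
5.85 [ 0.4041 -0.2308  0.1918] [ 1.7994e+02 -2.0000e-02  4.4400e+00] F [-3.8 -3.2  9.5] M [-0.74  0.67 -0.15] w 0.0197 g 78.7 q7 -67.4
6.1 [ 0.4041 -0.2306  0.1918] [ 1.7994e+02 -2.0000e-02 -2.3900e+00] F [-3.5 -2.9 11.1] M [-0.51  0.81  0.08] w 0.0194 g 78.8 q7 -73.6
6.35 [ 0.4041 -0.2305  0.1918] [ 1.7996e+02 -2.0000e-02 -8.1200e+00] F [-4.2 -0.8 10. ] M [-0.26  0.76 -0.11] w 0.0195 g 78.9 q7 -78.7
6.6 [ 0.4041 -0.2304  0.1918] [ 1.7997e+02 -2.0000e-02 -1.0930e+01] F [-2.6 -0.3 10.1] M [-0.12  0.76  0.12] w 0.0195 g 79.0 q7 -81.2
6.85 [ 0.4041 -0.2304  0.1918] [ 1.7997e+02 -3.0000e-02 -1.3770e+01] F [-4.7 -0.2 11.2] M [-0.09  0.84  0.54] w 0.0194 g 78.9 q7 -83.8
```

```bash
S='from h import *
st()'; python3 -m crank '[{"slide":[0,0,0],"twist":0.04},{"slide":[0,0,0],"twist":0.04},{"slide":[0,0,0],"twist":0.04}]' >/dev/null; python3 -c "$S"; python3 -m crank '[{"slide":[0,0,0],"twist":-0.1},{"slide":[0,0,0],"twist":-0.25},{"slide":[0,0,0],"twist":-0.4},{"slide":[0,0,0],"twist":-0.48},{"slide":[0,0,0],"twist":-0.48},{"slide":[0,0,0],"twist":-0.48}]' >/dev/null; python3 -c "$S"; python3 -m crank '[{"slide":[0,0,0],"twist":0.1},{"slide":[0,0,0],"twist":0.25},{"slide":[0,0,0],"twist":0.4},{"slide":[0,0,0],"twist":0.48},{"slide":[0,0,0],"twist":0.48},{"slide":[0,0,0],"twist":0.48}]' >/dev/null; python3 -c "$S"; python3 -m crank '[{"slide":[0,0,0],"twist":-0.1},{"slide":[0,0,0],"twist":-0.25},{"slide":[0,0,0],"twist":-0.4},{"slide":[0,0,0],"twist":-0.48},{"slide":[0,0,0],"twist":-0.48},{"slide":[0,0,0],"twist":-0.48}]' >/dev/null; python3 -c "$S"
```

```text
7.22 [ 0.4042 -0.2303  0.1918] [ 1.7997e+02 -3.0000e-02 -1.5990e+01] F [-2.9  0.1 11. ] M [0.05 0.76 0.75] w 0.0193 g 78.8 q7 -85.8
7.97 [ 0.4034 -0.2311  0.1941] [ 1.7991e+02 -2.0000e-02  1.1250e+01] F [-25.9   6.2  71.7] M [ 1.45  5.33 -1.46] w 0.0132 g 98.8 q7 -61.2
8.72 [ 0.4042 -0.2305  0.1942] [ 1.7993e+02 -1.0000e-01 -1.5930e+01] F [-23.4   7.9  70.7] M [1.77 4.85 1.79] w 0.0128 g 115.4 q7 -85.8
9.47 [ 0.4056 -0.2308  0.1943] [179.81  -0.22  11.5 ] F [-5.  11.5 66.1] M [ 2.96 -1.65  0.86] w 0.0126 g 118.9 q7 -61.1
```

The fingers slipped to 13 mm and now press down hard (70 N), with the tips on the hub. I'll open, lift 8 mm, centre and regrip.

```bash
S='from h import *
st()'; python3 -m crank '[{"slide":[0,0,0],"twist":0.0},{"slide":[0,0,0],"twist":0.0},{"slide":[0,0,-0.008],"twist":0.1},{"slide":[0,0,-0.01],"twist":0.25},{"slide":[0,0,-0.01],"twist":0.25}]' 0.6 40 >/dev/null; python3 -c "$S"; python3 -m crank '[{"slide":[0,0,0],"twist":0.0},{"slide":[0,0,0],"twist":0.0},{"slide":[0,0,0],"twist":0},{"slide":[0,0,0],"twist":0.0},{"slide":[0,0,0],"twist":0.0},{"slide":[0,0,0],"twist":0.0}]' 0 50 >/dev/null; python3 -c "$S"
```

```text
10.1 [ 0.404  -0.2301  0.2012] [ 1.80e+02  1.00e-02 -2.83e+00] F [-0.8  0.2 -0.6] M [-0.   -0.03  0.01] w 0.0512 g 0.0 q7 -73.8
10.85 [ 0.4032 -0.2305  0.2014] [-1.7999e+02  7.0000e-02 -2.9500e+00] F [-6.2 -2.1  8.7] M [-0.42  1.51 -1.09] w 0.0131 g 51.4 q7 -73.8
```

```bash
S='from h import *
st()'; python3 -m crank '[{"slide":[0,0,0],"twist":0.06},{"slide":[0,0,0],"twist":0.06}]' >/dev/null; python3 -c "$S";python3 -m crank '[{"slide":[0,0,0],"twist":0.06},{"slide":[0,0,0],"twist":0.06}]' >/dev/null; python3 -c "$S";python3 -m crank '[{"slide":[0,0,0],"twist":0.06},{"slide":[0,0,0],"twist":0.06}]' >/dev/null; python3 -c "$S"
```

```text
11.1 [ 0.4032 -0.2305  0.2013] [ 1.7997e+02  9.0000e-02 -6.2800e+00] F [-7.3 -2.   8.7] M [-0.61  1.67  0.51] w 0.0129 g 50.0 q7 -76.9
11.35 [ 0.4032 -0.2302  0.2013] [-1.7998e+02  9.0000e-02 -9.8500e+00] F [-6.7  2.  10.6] M [ 0.18  1.55 -1.43] w 0.0129 g 57.0 q7 -80.1
11.6 [ 0.4032 -0.2302  0.2013] [ 1.7999e+02  1.0000e-01 -1.3170e+01] F [-7.3 -0.4  9.2] M [-0.06  1.75  0.2 ] w 0.0127 g 49.6 q7 -83.2
```

```bash
S='from h import *
st()'; python3 -m crank '[{"slide":[0,0,0],"twist":0}]' >/dev/null; python3 -c "$S";python3 -m crank '[{"slide":[0,0,0],"twist":0.03},{"slide":[0,0,0],"twist":0.06},{"slide":[0,0,0],"twist":0.06}]' >/dev/null; python3 -c "$S";python3 -m crank '[{"slide":[0,0,0],"twist":0}]' >/dev/null; python3 -c "$S"; python3 -m crank '[{"slide":[0,0,0],"twist":-0.1},{"slide":[0,0,0],"twist":-0.2},{"slide":[0,0,0],"twist":-0.25},{"slide":[0,0,0],"twist":-0.25},{"slide":[0,0,0],"twist":-0.25}]' >/dev/null; python3 -c "$S"; python3 -m crank '[{"slide":[0,0,0],"twist":-0.05},{"slide":[0,0,0],"twist":-0.05},{"slide":[0,0,0],"twist":-0.05}]' >/dev/null; python3 -c "$S"; python3 -m crank '[{"slide":[0,0,0],"twist":-0.05},{"slide":[0,0,0],"twist":-0.05},{"slide":[0,0,0],"twist":-0.05}]' >/dev/null; python3 -c "$S"
```

```text
11.72 [ 0.4032 -0.2302  0.2013] [-1.7999e+02  9.0000e-02 -1.3200e+01] F [-7.   0.9 10.3] M [ 0.13  1.57 -0.64] w 0.0126 g 49.7 q7 -83.2
12.1 [ 0.4033 -0.23    0.2013] [-1.7999e+02  9.0000e-02 -1.6650e+01] F [-6.7  2.5 11.2] M [ 0.55  1.55 -1.05] w 0.0129 g 51.3 q7 -86.3
12.22 [ 0.4033 -0.23    0.2013] [-1.7997e+02  9.0000e-02 -1.6670e+01] F [-5.9  1.8  9.6] M [ 0.38  1.48 -0.84] w 0.0127 g 49.9 q7 -86.3
12.85 [ 0.4043 -0.2307  0.2015] [ 1.7994e+02 -4.0000e-02 -2.1900e+00] F [-0.1 -5.1  0.5] M [-1.06 -0.29  1.12] w 0.0128 g 74.0 q7 -73.2
13.22 [ 0.4038 -0.2307  0.2013] [1.7998e+02 2.0000e-02 5.0000e-01] F [-3.3 -6.9  3.9] M [-1.45  0.71  0.43] w 0.0125 g 51.0 q7 -70.8
13.6 [ 0.4037 -0.2308  0.2013] [1.7995e+02 3.0000e-02 3.4400e+00] F [-3.7 -5.9  3.8] M [-1.51  0.77  0.33] w 0.0129 g 50.8 q7 -68.1
```

I'll measure the clamp's true angle from the finger in the top view numerically.

```bash
cat >> h.py <<'E'
def finger(g=None):
    "edge columns of the brown finger per row in the top view -> world points at finger top"
    g=g or eyes.grab_frame("top");I=g["image"].astype(float);c=np.clip(I[:,:,0]-I[:,:,2]-20,0,None);out=[]
    for r in range(224,230):
        w=c[r,400:440];out.append((400+(w*np.arange(40)).sum()/max(w.sum(),1),r) if w.sum()>50 else (0,r))
    return [round(a,2) for a,_ in out], out
E
python3 - <<'E'
from h import *
import pickle
f,g=pickle.load(open("f0.pkl","rb"))
a,o=finger(g);print(a,plane(g,o,.178).round(4)[:,:2].tolist())
a,o=finger();print(a,plane(g,o,.178).round(4)[:,:2].tolist());st()
E
```

```text
[0, np.float64(413.17), np.float64(413.11), np.float64(413.11), np.float64(413.13), np.float64(413.69)] [[0.463, 0.885], [0.4526, -0.2333], [0.4499, -0.233], [0.4473, -0.2329], [0.4446, -0.2328], [0.4419, -0.2342]]
[0, np.float64(411.45), np.float64(411.17), np.float64(411.22), np.float64(411.34), np.float64(411.73)] [[0.463, 0.885], [0.4526, -0.2287], [0.45, -0.2279], [0.4473, -0.2279], [0.4446, -0.2281], [0.442, -0.229]]
13.65 [ 0.4037 -0.2308  0.2013] [1.7995e+02 3.0000e-02 3.4200e+00] F [-4.6 -6.2  2.5] M [-1.51  0.73 -0.09] w 0.013 g 50.7 q7 -68.1
```

```bash
S='from h import *
st();print(finger()[0][1:5])'; python3 -m crank '[{"slide":[0,0,0],"twist":-0.06},{"slide":[0,0,0],"twist":-0.12},{"slide":[0,0,0],"twist":-0.15},{"slide":[0,0,0],"twist":-0.15},{"slide":[0,0,0],"twist":-0.15}]' - 70 >/dev/null; python3 -c "$S"; python3 -m crank '[{"slide":[0,0,0],"twist":0.1},{"slide":[0,0,0],"twist":0.2},{"slide":[0,0,0],"twist":0.3},{"slide":[0,0,0],"twist":0.4},{"slide":[0,0,0],"twist":0.5},{"slide":[0,0,0],"twist":0.5},{"slide":[0,0,0],"twist":0.5}]' >/dev/null; python3 -c "$S"
```

```text
14.28 [ 0.4038 -0.2311  0.2014] [1.7993e+02 4.0000e-02 1.2050e+01] F [-3.2 -8.3  4.3] M [-1.81  0.83 -0.43] w 0.0123 g 70.1 q7 -60.3
[np.float64(409.76), np.float64(408.94), np.float64(408.84), np.float64(409.16)]
15.2 [ 0.4038 -0.2302  0.2014] [-1.80e+02  2.00e-02 -1.67e+01] F [-3.7 -1.8  6.5] M [-0.44  0.82 -0.2 ] w 0.012 g 70.2 q7 -86.4
[np.float64(416.05), np.float64(416.44), np.float64(416.2), np.float64(415.79)]
```

The clamp now follows the tool over about ±0.2 rad, so it is easing. I'll keep swinging.

```bash
S='from h import *
st();print(finger()[0][1:5])'; python3 -m crank '[{"slide":[0,0,0],"twist":-0.12},{"slide":[0,0,0],"twist":-0.24},{"slide":[0,0,0],"twist":-0.36},{"slide":[0,0,0],"twist":-0.48},{"slide":[0,0,0],"twist":-0.56},{"slide":[0,0,0],"twist":-0.56},{"slide":[0,0,0],"twist":-0.56}]' >/dev/null; python3 -c "$S"; python3 -m crank '[{"slide":[0,0,0],"twist":0.1},{"slide":[0,0,0],"twist":0.2},{"slide":[0,0,0],"twist":0.3},{"slide":[0,0,0],"twist":0.4},{"slide":[0,0,0],"twist":0.5},{"slide":[0,0,0],"twist":0.58},{"slide":[0,0,0],"twist":0.58},{"slide":[0,0,0],"twist":0.58}]' >/dev/null; python3 -c "$S"; python3 -m crank '[{"slide":[0,0,0],"twist":-0.12},{"slide":[0,0,0],"twist":-0.24},{"slide":[0,0,0],"twist":-0.36},{"slide":[0,0,0],"twist":-0.48},{"slide":[0,0,0],"twist":-0.6},{"slide":[0,0,0],"twist":-0.6},{"slide":[0,0,0],"twist":-0.6}]' >/dev/null; python3 -c "$S"
```

```text
16.12 [ 0.4038 -0.2312  0.2014] [1.7993e+02 2.0000e-02 1.5420e+01] F [-2.3 -9.8  3.7] M [-2.    0.64 -0.3 ] w 0.0123 g 69.8 q7 -57.2
[np.float64(409.22), np.float64(408.19), np.float64(407.76), np.float64(408.14)]
17.18 [ 0.4038 -0.2302  0.2014] [ 1.7998e+02  3.0000e-02 -1.7740e+01] F [-3.1 -2.6  7.4] M [-0.57  0.91  0.73] w 0.0125 g 71.2 q7 -87.4
[np.float64(416.01), np.float64(416.38), np.float64(416.13), np.float64(415.73)]
18.1 [ 0.4038 -0.2313  0.2014] [1.7992e+02 2.0000e-02 1.6580e+01] F [-3.1 -9.6  3.1] M [-2.1   0.63 -0.01] w 0.0123 g 70.0 q7 -56.2
[np.float64(408.91), np.float64(407.76), np.float64(407.4), np.float64(407.62)]
```

```bash
S='from h import *
st();print(finger()[0])'; python3 -m crank '[{"slide":[0,0,0],"twist":-0.1},{"slide":[0,0,0],"twist":-0.2},{"slide":[0,0,0],"twist":-0.2},{"slide":[0,0,0],"twist":-0.2}]' >/dev/null; python3 -c "$S"; python3 -m crank '[{"slide":[0,0,0],"twist":-0.1},{"slide":[0,0,0],"twist":-0.2},{"slide":[0,0,0],"twist":-0.2},{"slide":[0,0,0],"twist":-0.2}]' >/dev/null; python3 -c "$S"
```

```text
18.65 [ 0.4051 -0.231   0.2018] [ 1.7984e+02 -7.0000e-02  2.8180e+01] F [10.9  2.2 14.2] M [ 2.72 -4.13  1.45] w 0.0125 g 117.3 q7 -45.7
[0, 0, 0, np.float64(403.73), np.float64(403.41), np.float64(403.19)]
19.2 [ 0.4046 -0.2316  0.2015] [179.85  -0.    39.52] F [ 4.1 -9.1  2.1] M [-1.97 -0.56  1.04] w 0.0124 g 84.7 q7 -35.3
[0, 0, 0, 0, np.float64(402.06), np.float64(402.08)]
```

It has broken free and follows to +40°. I'll turn it clear to about 1.38 rad.

```bash
S='from h import *
st()'; python3 -m crank '[{"slide":[0,0,0],"twist":-0.15},{"slide":[0,0,0],"twist":-0.3},{"slide":[0,0,0],"twist":-0.45},{"slide":[0,0,0],"twist":-0.6},{"slide":[0,0,0],"twist":-0.65},{"slide":[0,0,0],"twist":-0.65},{"slide":[0,0,0],"twist":-0.65}]' - 50 >/dev/null; python3 -c "$S"; python3 -m crank '[{"slide":[0,0,0],"twist":0},{"slide":[0,0,0],"twist":0},{"slide":[0,0,-0.05],"twist":0},{"slide":[0,0,-0.1],"twist":0},{"slide":[0,0,-0.1],"twist":0}]' 0.8 40 >/dev/null; python3 - <<'E'
from h import *
st();go((.5495,-.1775,.3,0));f=eyes.grab_frame("scene");g=eyes.grab_frame("top")
a=cv2.resize(g["image"][205:265,370:430],(400,400),interpolation=2);b=cv2.resize(f["image"][62:122,200:260],(400,400),interpolation=2)
cv2.imwrite("pics/wing3.png",np.hstack([a,b])[:,:,::-1])
E
```

```text
20.12 [ 0.4051 -0.2324  0.2015] [1.798e+02 1.000e-01 7.663e+01] F [  7.4 -17.3  -7.3] M [-3.76 -1.55 -2.02] w 0.0123 g 78.4 q7 -1.7
20.75 [ 0.4053 -0.2303  0.3044] [1.7972e+02 9.0000e-02 7.6780e+01] F [ 0.1 -0.3 -0.2] M [-0.06  0.06 -0.03] w 0.0682 g 0.0 q7 2.9
slide [0.0844, 0.1283, 0.005] twist 1.34
```

View pics/wing3.png

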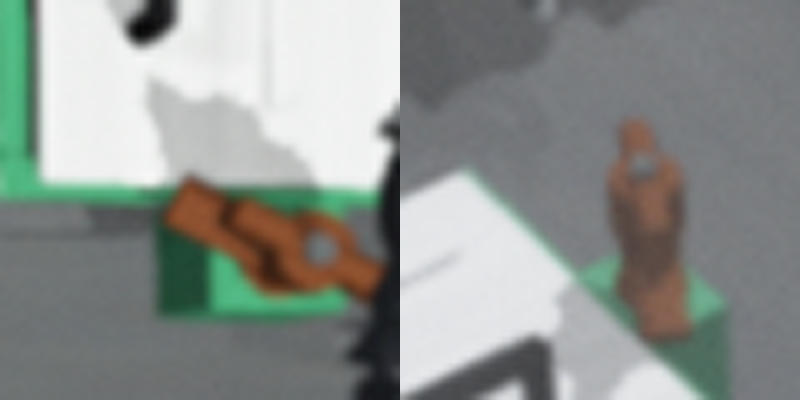

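The clamp stands at about 60°, so the wing slipped in the grip. I'll recompute the axis, regrip aligned, and turn on.

```bash
python3 - <<'E'
from h import *
import pickle
f,g=pickle.load(open("f0.pkl","rb"))
# hole centre in both views: wing3 crop (320,250)->top, (645,165)->scene
t=(370+320/6.667-.5+.07,205+250/6.667-.5);s=(200+245/6.667-.5,62+165/6.667-.5)
print(tri(g,t,f,s),plane(g,[t],.22))
t=(390+222/8-.5,215+222/8-.5);print(plane(g,[t],.22))
hs=cv2.cvtColor(g["image"],cv2.COLOR_RGB2HSV)
go((.404,-.231,.3044,60))
E
```

```text
(array([ 0.40535005, -0.2315397 ,  0.22370602]), np.float64(0.0019798766200427617)) [[ 0.40485836 -0.23180185  0.22      ]]
[[ 0.4042218  -0.23096369  0.22      ]]
slide [-0.001, 0.0003, -0.0031] twist 0.293
```

```bash
S='from h import *
st()'; python3 -m crank '[{"slide":[-0.001,0,0],"twist":0.15},{"slide":[-0.001,0,0],"twist":0.29},{"slide":[-0.001,0,0.06],"twist":0.29},{"slide":[-0.001,0,0.1],"twist":0.29},{"slide":[-0.001,0,0.105],"twist":0.29},{"slide":[-0.001,0,0.105],"twist":0.29}]' 0.8 >/dev/null; python3 -m crank '[{"slide":[0,0,0],"twist":0},{"slide":[0,0,0],"twist":0},{"slide":[0,0,0],"twist":0},{"slide":[0,0,0],"twist":0},{"slide":[0,0,0],"twist":0}]' 0 80 >/dev/null; python3 -c "$S"; python3 -m crank '[{"slide":[0,0,0],"twist":-0.1},{"slide":[0,0,0],"twist":-0.2},{"slide":[0,0,0],"twist":-0.3},{"slide":[0,0,0],"twist":-0.38},{"slide":[0,0,0],"twist":-0.38},{"slide":[0,0,0],"twist":-0.38}]' >/dev/null;python3 -c "$S"; python3 -m crank '[{"slide":[0,0,0],"twist":0},{"slide":[0,0,0],"twist":0},{"slide":[0,0,-0.05],"twist":0},{"slide":[0,0,-0.1],"twist":0},{"slide":[0,0,-0.1],"twist":0}]' 0.8 40 >/dev/null; python3 - <<'E'
from h import *
st();go((.5495,-.1775,.3,0));g=eyes.grab_frame("top")
hs=cv2.cvtColor(g["image"],cv2.COLOR_RGB2HSV);m=cv2.inRange(hs,(3,80,40),(18,255,200));m[:,:395]=0;m[:225]=0;m[260:]=0;m[:,440:]=0
c=max(cv2.findContours(m,0,2)[0],key=cv2.contourArea).reshape(-1,2);print(c[c[:,0].argmin()],cv2.minAreaRect(c))
x=c[c[:,0]<c[:,0].min()+3].mean(0);print(plane(g,[x],.178))
E
```

```text
22.23 [ 0.405  -0.2318  0.1972] [ 1.7982e+02 -1.0000e-02  6.0130e+01] F [ 5.  -3.6  5.9] M [-0.59 -0.47 -0.08] w 0.0123 g 78.4 q7 -17.6
22.98 [ 0.4054 -0.232   0.1973] [1.7977e+02 5.0000e-02 8.1840e+01] F [ 8.6 -4.1  2.5] M [-0.88 -1.32 -1.12] w 0.0124 g 79.7 q7 1.9
23.6 [ 0.405  -0.2316  0.2994] [1.7973e+02 1.3000e-01 8.1910e+01] F [-0.2  1.2 -0.6] M [-0.    0.05  0.02] w 0.0686 g 0.0 q7 7.1
slide [0.0739, 0.1355, 0.0] twist 1.43
[395 237] ((412.0, 242.5), (11.0, 34.0), 90.0)
[[ 0.40649643 -0.18531621  0.178     ]]
```

The clamp is clear (finger along +y, about 1.45 rad). Now I'll move to the lid handle.

```bash
S='from h import *
st();go((.5495,-.1775,.192,-1.6))'; python3 -m crank '[{"slide":[0,0,0],"twist":0.18},{"slide":[0.0739,0.1355,0],"twist":1.46},{"slide":[0.0739,0.1355,0],"twist":1.46},{"slide":[0.0739,0.1355,0],"twist":1.46},{"slide":[0.0739,0.1355,0],"twist":1.46},{"slide":[0.0739,0.1355,0],"twist":1.46},{"slide":[0.0739,0.1355,0],"twist":1.46},{"slide":[0.0739,0.1355,0],"twist":1.46},{"slide":[0.0739,0.1355,0],"twist":1.46},{"slide":[0.0739,0.1355,0],"twist":1.46},{"slide":[0.0739,0.1355,0],"twist":1.46}]' 0.7 40 >/dev/null;python3 -c "$S"
```

```text
25.02 [ 0.5483 -0.1771  0.2961] [-1.7999e+02  2.0000e-02 -1.5900e+00] F [-0.1  0.4  0.7] M [ 0.02 -0.01  0.02] w 0.0597 g 0.0 q7 -85.3
slide [0.0012, 0.0004, 0.1041] twist 0.0
```

```bash
S='from h import *
st()'; python3 -m crank '[{"slide":[0.001,0,0.05],"twist":0},{"slide":[0.001,0,0.09],"twist":0},{"slide":[0.001,0,0.104],"twist":0},{"slide":[0.001,0,0.104],"twist":0}]' 0.7 >/dev/null;python3 -c "$S"; python3 -m crank '[{"slide":[0,0,0],"twist":0},{"slide":[0,0,0],"twist":0},{"slide":[0,0,0],"twist":0},{"slide":[0,0,0],"twist":0},{"slide":[0,0,0],"twist":0}]' 0 35 >/dev/null; python3 -c "$S"
```

```text
25.52 [ 0.5494 -0.1771  0.1924] [-1.7999e+02  3.0000e-02 -1.7000e+00] F [-0.8  0.6  0.2] M [-0.04 -0.02 -0.03] w 0.06 g 0.0 q7 -87.4
26.15 [ 0.5498 -0.1777  0.1933] [ 1.7994e+02 -9.0000e-02 -1.7500e+00] F [-1.6 -2.4  7. ] M [-0.59  0.23  0.09] w 0.0123 g 34.1 q7 -87.5
```

```bash
S='from h import *
st()'; python3 -m crank '[{"slide":[0,0.0074,-0.0212],"twist":0},{"slide":[0,0.0175,-0.0412],"twist":0},{"slide":[0,0.0302,-0.0596],"twist":0},{"slide":[0,0.0451,-0.0764],"twist":0}]' >/dev/null;python3 -c "$S"; python3 -m crank '[{"slide":[0,0.017,-0.0146],"twist":0},{"slide":[0,0.0358,-0.0268],"twist":0},{"slide":[0,0.0559,-0.0365],"twist":0},{"slide":[0,0.0772,-0.0435],"twist":0},{"slide":[0,0.0993,-0.0477],"twist":0},{"slide":[0,0.1216,-0.0489],"twist":0},{"slide":[0,0.1366,-0.0481],"twist":0},{"slide":[0,0.1543,-0.0454],"twist":0},{"slide":[0,0.1543,-0.0454],"twist":0}]' >/dev/null; python3 -c "$S"
```

```text
26.65 [ 0.5485 -0.2199  0.2699] [-1.7983e+02 -4.0000e-02 -1.6100e+00] F [ 1.8 10.7  1.1] M [ 2.55 -0.35 -0.01] w 0.0125 g 34.5 q7 -81.4
27.77 [ 0.5442 -0.3776  0.3147] [ 1.7994e+02 -1.6000e-01 -1.7800e+00] F [ 5.7 -2.2  3.1] M [-0.39 -1.25  0.06] w 0.0129 g 37.7 q7 -66.9
```

```bash
python3 -m crank '[{"slide":[0,0,0],"twist":0},{"slide":[0,0,0],"twist":0},{"slide":[0,0,-0.03],"twist":0},{"slide":[0,0,-0.08],"twist":0},{"slide":[0,0,-0.12],"twist":0},{"slide":[0,0,-0.12],"twist":0}]' 0.35 30 >/dev/null; python3 - <<'E'
from h import *
import pickle
st();f=eyes.grab_frame("scene");g=eyes.grab_frame("top");pickle.dump((f,g),open("f1.pkl","wb"))
cv2.imwrite("pics/open.png",np.hstack([cv2.resize(g["image"][120:270,170:470],(480,240),interpolation=2),cv2.resize(f["image"][60:240,100:340],(320,240),interpolation=2)])[:,:,::-1])
go((.55,0.15,.45,90))
E
```

```text
28.52 [ 0.5439 -0.3764  0.4373] [179.88  -0.22  -1.73] F [-0.5 -0.2 -1.4] M [ 0.03 -0.05  0.01] w 0.0301 g 0.0 q7 -65.9
slide [-0.009, -0.5261, -0.0161] twist -1.601
```

View pics/open.png

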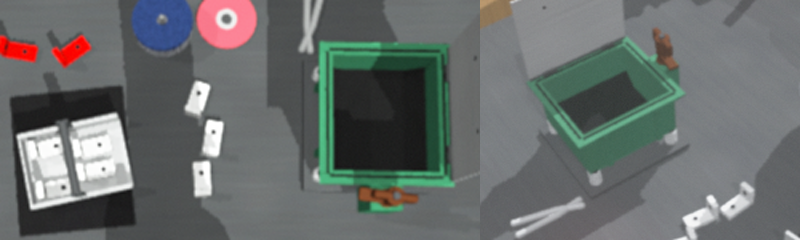

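The lid is standing open, the clamp is clear, and the pan and brackets look unmoved. Now I'll measure the pan bar and the mat.

```bash
cat >> h.py <<'E'
def bar(g,p0,p1,z,half=5):
    gray=cv2.cvtColor(g["image"],cv2.COLOR_RGB2GRAY).astype(float);pts=[]
    for r in range(int(p0[1])+4,int(p1[1])-3):
        c=p0[0]+(p1[0]-p0[0])*(r-p0[1])/(p1[1]-p0[1]);a=int(round(c))-half;w=np.clip(140-gray[r,a:a+2*half+1],0,None)
        if w.sum()>50: pts.append((a+(w*np.arange(2*half+1)).sum()/w.sum(),r))
    P=plane(g,pts,z)[:,:2].astype(np.float32);v=cv2.fitLine(P,cv2.DIST_HUBER,0,.001,.001).ravel()
    return pts,v,np.degrees(np.arctan2(v[1],v[0]))
E
python3 - <<'E'
from h import *
import pickle
f,g=pickle.load(open("f1.pkl","rb"))
a=(208.6,196.4);b=(218.9,240.4)
for t,s in((a,(361.8,245.2)),(b,(331.8,289))):
    print(tri(g,t,f,s))
pts,v,ang=bar(g,a,b,.104);print(v.round(4),ang.round(2),np.round(pts[::8],1).tolist())
c=np.array([(30,125),(207,86),(233,215),(55,255)])/2.8+[170,160]-.3
P=plane(g,c,.049);print(P.round(3).tolist(),P.mean(0).round(4));
for i,j in((0,1),(3,2),(0,3),(1,2)):
    d=P[j]-P[i];print(np.hypot(*d[:2]).round(4),np.degrees(np.arctan2(d[1],d[0])).round(2))
m=np.array([(18,60),(213,40),(237,280),(36,298)])/2.8+[170,160]-.3
M=plane(g,m,.004);print("mat",M.round(3).tolist(),M.mean(0).round(4));
for i,j in((0,1),(3,2),(0,3),(1,2)):
    d=M[j]-M[i];print(np.hypot(*d[:2]).round(4),np.degrees(np.arctan2(d[1],d[0])).round(2))
E
```

```text
(array([0.51264052, 0.32421341, 0.22588942]), np.float64(0.04786416688060227))
(array([ 0.45468731,  0.30331622, -0.09632153]), np.float64(0.06291073448627182))
[0.9757 0.219  0.4716 0.3109] 12.65 [[210.2, 200.0], [210.8, 208.0], [212.1, 216.0], [214.0, 224.0], [215.8, 232.0]]
[[0.532, 0.42, 0.049], [0.572, 0.232, 0.049], [0.435, 0.204, 0.049], [0.394, 0.391, 0.049]] [0.4831 0.3117 0.049 ]
0.1928 -77.91
0.1913 -77.68
0.1412 -167.79
0.1404 -168.41
mat [[0.611, 0.447, 0.004], [0.632, 0.23, 0.004], [0.368, 0.203, 0.004], [0.35, 0.42, 0.004]] [0.4901 0.325  0.004 ]
0.2172 -84.61
0.218 -85.19
0.2628 -174.22
0.265 -174.07
```

```bash
python3 - <<'E'
from h import *
import pickle
f,g=pickle.load(open("f1.pkl","rb"))
for t,s in(((208.6,196.4),(331.8,289)),((218.9,240.4),(363.5,244.5))): print(tri(g,t,f,s))
go((.483,.3125,.43,12.3),(.483,.3125,.2,12.3))
E
```

```text
(array([0.55047185, 0.33237397, 0.07464194]), np.float64(0.001318539543003964))
(array([0.41977482, 0.29782968, 0.09522235]), np.float64(0.003021197586996576))
slide [-0.0808, -0.6865, 0.0039] twist -0.245
slide [-0.0808, -0.6865, 0.2339] twist -0.245
```

```bash
python3 -m crank '[{"slide":[0,-0.05,-0.01],"twist":0},{"slide":[-0.0808,-0.6865,-0.01],"twist":-0.245},{"slide":[-0.0808,-0.6865,-0.01],"twist":-0.245},{"slide":[-0.0808,-0.6865,-0.01],"twist":-0.245},{"slide":[-0.0808,-0.6865,-0.01],"twist":-0.245},{"slide":[-0.0808,-0.6865,-0.01],"twist":-0.245},{"slide":[-0.0808,-0.6865,-0.01],"twist":-0.245},{"slide":[-0.0808,-0.6865,-0.01],"twist":-0.245},{"slide":[-0.0808,-0.6865,0.2],"twist":-0.245},{"slide":[-0.0808,-0.6865,0.2],"twist":-0.245},{"slide":[-0.0808,-0.6865,0.2339],"twist":-0.245},{"slide":[-0.0808,-0.6865,0.2339],"twist":-0.245},{"slide":[-0.0808,-0.6865,0.2339],"twist":-0.245},{"slide":[-0.0808,-0.6865,0.2339],"twist":-0.245},{"slide":[-0.0808,-0.6865,0.2339],"twist":-0.245},{"slide":[-0.0808,-0.6865,0.2339],"twist":-0.245}]' 0.9 40 >/dev/null; python3 - <<'E'
from h import *
import pickle
st();go((.483,.3125,.2,12.3),(.483,.3125,.086,12.3));f=eyes.grab_frame("scene")
f1=pickle.load(open("f1.pkl","rb"))[0]
# has pan moved? compare near-corner region of scene picture
d=cv2.absdiff(f["image"],f1["image"])[265:325,280:400].mean();print("diff",d)
save(f,"overpan",(270,190,420,330),3)
E
```

```text
30.62 [0.484  0.3114 0.2012] [ 1.800e+02 -8.000e-02  1.223e+01] F [ 0.7 -0.1  0. ] M [-0.03 -0.04 -0.05] w 0.0769 g 0.0 q7 -132.2
slide [-0.0008, -0.0012, 0.0012] twist -0.001
slide [-0.0008, -0.0013, 0.1152] twist -0.001
diff 4.459212962962963
```

View pics/overpan.png

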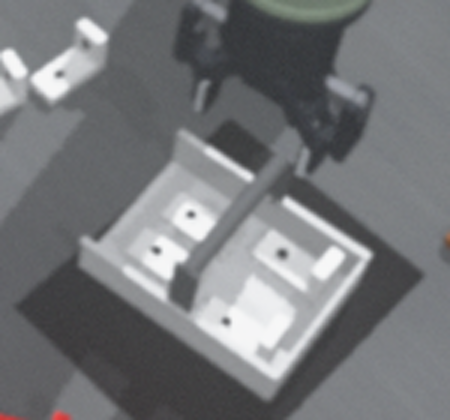

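The gripper straddles the bar and the pan is unmoved. Descending and gripping.

```bash
S='from h import *
st()'; python3 -m crank '[{"slide":[-0.001,-0.001,0.05],"twist":0},{"slide":[-0.001,-0.001,0.1],"twist":0},{"slide":[-0.001,-0.001,0.115],"twist":0},{"slide":[-0.001,-0.001,0.115],"twist":0}]' >/dev/null;python3 -c "$S"; python3 -m crank '[{"slide":[0,0,0],"twist":0},{"slide":[0,0,0],"twist":0},{"slide":[0,0,0],"twist":0},{"slide":[0,0,0],"twist":0},{"slide":[0,0,0],"twist":0},{"slide":[0,0,0],"twist":0}]' 0 60 >/dev/null; python3 -c "$S";  python3 -m crank '[{"slide":[0,0,-0.01],"twist":0},{"slide":[0,0,-0.03],"twist":0},{"slide":[0,0,-0.03],"twist":0},{"slide":[0,0,-0.03],"twist":0}]' >/dev/null; python3 -c "$S"
```

```text
31.18 [0.4825 0.313  0.0859] [ 1.800e+02 -1.000e-02  1.228e+01] F [0.3 0.6 0.9] M [ 0.02  0.01 -0.01] w 0.0767 g 0.0 q7 -137.5
31.93 [0.4824 0.3133 0.086 ] [-1.7998e+02 -6.0000e-02  1.2300e+01] F [-2.6 -1.2 10.9] M [-0.3   0.41 -0.01] w 0.0143 g 58.3 q7 -137.6
32.42 [0.4819 0.3127 0.1147] [1.7998e+02 3.0000e-02 1.2300e+01] F [-0.1 -0.8 -7.4] M [-0.08  0.01 -0.06] w 0.014 g 58.7 q7 -136.2
```

```bash
python3 - <<'E'
from h import *
import pickle
f,g=pickle.load(open("f1.pkl","rb"))
gr=g["image"][:,:,1].astype(int);print(gr[190,364:384].tolist());print(gr[190,440:456].tolist())
for c in(369,373,376,378,379.5,444,447): print(c,plane(g,[(c,190)],.16).round(4))
go((.544,-.172,.32,-1.6),(.482,.313,.25,12.3))
E
```

```text
[84, 82, 82, 82, 85, 130, 184, 191, 185, 159, 97, 112, 167, 157, 85, 30, 23, 27, 27, 26]
[72, 72, 70, 80, 108, 121, 95, 64, 87, 112, 96, 86, 100, 106, 106, 108]
369 [[ 0.551 -0.122  0.16 ]]
373 [[ 0.5509 -0.1329  0.16  ]]
376 [[ 0.5508 -0.141   0.16  ]]
378 [[ 0.5508 -0.1465  0.16  ]]
379.5 [[ 0.5508 -0.1506  0.16  ]]
444 [[ 0.5493 -0.3259  0.16  ]]
447 [[ 0.5492 -0.3341  0.16  ]]
slide [-0.0426, 0.4868, -0.2051] twist 0.243
slide [0.0001, -0.0003, -0.1353] twist -0.0
```

```bash
python3 -m crank '[{"slide":[0,0,-0.05],"twist":0},{"slide":[0,0,-0.1],"twist":0},{"slide":[0,0,-0.15],"twist":0},{"slide":[0,0,-0.18],"twist":0},{"slide":[-0.004,0.05,-0.19],"twist":0.03},{"slide":[-0.009,0.1,-0.2],"twist":0.05},{"slide":[-0.013,0.15,-0.205],"twist":0.08},{"slide":[-0.018,0.2,-0.205],"twist":0.1},{"slide":[-0.022,0.25,-0.205],"twist":0.13},{"slide":[-0.026,0.3,-0.205],"twist":0.15},{"slide":[-0.031,0.35,-0.205],"twist":0.18},{"slide":[-0.035,0.4,-0.205],"twist":0.2},{"slide":[-0.039,0.44,-0.205],"twist":0.22},{"slide":[-0.042,0.47,-0.205],"twist":0.24},{"slide":[-0.0426,0.4868,-0.205],"twist":0.243},{"slide":[-0.0426,0.4868,-0.205],"twist":0.243},{"slide":[-0.0426,0.4868,-0.205],"twist":0.243}]' >/dev/null; python3 -c "
from h import *
st();go((.549,-.1755,.25,-1.6))"
```

```text
34.55 [ 0.5444 -0.1703  0.3201] [-1.7996e+02  1.0000e-02 -1.5100e+00] F [-0.  -0.3 -5.6] M [-0.1   0.04  0.05] w 0.0138 g 60.1 q7 -86.8
slide [0.0047, 0.0051, 0.0701] twist 0.002
```

```bash
S='from h import *
st()'; python3 -m crank '[{"slide":[0.002,0.005,0.04],"twist":0},{"slide":[0.0047,0.005,0.06],"twist":0},{"slide":[0.0047,0.005,0.07],"twist":0},{"slide":[0.0047,0.005,0.07],"twist":0}]' - 25 >/dev/null; python3 -c "$S"; python3 -m crank '[{"slide":[0,0,0.006],"twist":0},{"slide":[0,0.006,0.008],"twist":0},{"slide":[0,0.0128,0.011],"twist":0},{"slide":[0,0.019,0.014],"twist":0},{"slide":[0,0.025,0.017],"twist":0},{"slide":[0,0.025,0.017],"twist":0}]' >/dev/null;  python3 -c "$S"; python3 -m crank '[{"slide":[0,0.0103,0.0075],"twist":0},{"slide":[0,0.021,0.017],"twist":0},{"slide":[0,0.021,0.017],"twist":0}]' >/dev/null; python3 -c "$S"
```

```text
35.05 [ 0.5488 -0.1761  0.2502] [-1.7998e+02  2.0000e-02 -1.5600e+00] F [-0.3 -0.  -6.5] M [-0.11 -0.01  0.02] w 0.0141 g 60.1 q7 -87.8
35.8 [ 0.5484 -0.203   0.2336] [ 1.7995e+02 -7.0000e-02 -1.6900e+00] F [-1.1 -3.1  7.1] M [-0.34 -0.02  0.04] w 0.0139 g 59.5 q7 -85.7
36.17 [ 0.5472 -0.2241  0.2154] [ 1.7997e+02  4.0000e-02 -1.7000e+00] F [ 0.1 -3.3  0.9] M [-0.86 -0.1   0.01] w 0.014 g 61.8 q7 -84.0
```

```bash
S='from h import *
st()'; python3 -m crank '[{"slide":[0,0.006,0.0073],"twist":0},{"slide":[0,0.011,0.015],"twist":0},{"slide":[0,0.016,0.0225],"twist":0},{"slide":[0,0.02,0.031],"twist":0},{"slide":[0,0.02,0.031],"twist":0},{"slide":[0,0.02,0.031],"twist":0},{"slide":[0,0.02,0.031],"twist":0}]' >/dev/null; python3 - <<'E'
from h import *
st();f=eyes.grab_frame("scene");save(f,"tip",(110,20,300,170),4)
E
```

```text
37.05 [ 0.547  -0.243   0.1854] [ 1.7998e+02 -1.0000e-02 -1.6300e+00] F [-0.3 -5.   3.8] M [-0.64  0.03 -0.03] w 0.014 g 65.2 q7 -82.8
```

View pics/tip.png

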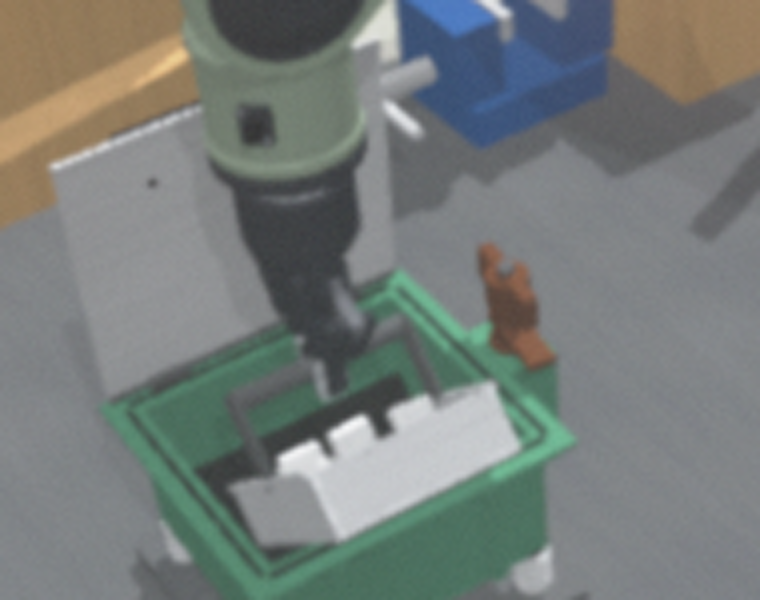

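The pan is tipped about 50° with the brackets still high in it. I'll clamp the bar hard, raise it holding the tilt, and shake it.

```bash
S='from h import *
st()'; python3 -m crank '[{"slide":[0,0,0],"twist":0},{"slide":[0,0,0],"twist":0},{"slide":[0,0,0],"twist":0},{"slide":[0,0,-0.02],"twist":0},{"slide":[0,0,-0.04],"twist":0},{"slide":[0,0,-0.04],"twist":0}]' 0 120 >/dev/null; python3 -c "$S"; python3 -m crank '[{"slide":[0,0,-0.015],"twist":0},{"slide":[0,0,0.01],"twist":0},{"slide":[0,0,-0.015],"twist":0},{"slide":[0,0,0.01],"twist":0},{"slide":[0,0,-0.015],"twist":0},{"slide":[0,0,0.01],"twist":0},{"slide":[0,0,-0.015],"twist":0},{"slide":[0,0,0.01],"twist":0},{"slide":[0,0,0],"twist":0},{"slide":[0,0,0],"twist":0},{"slide":[0,0,0],"twist":0}]' >/dev/null; python3 -c "$S"
```

```text
37.85 [ 0.5473 -0.2421  0.2258] [-1.7999e+02 -6.0000e-02 -1.5800e+00] F [ 0.3  1.3 -3.5] M [0.4  0.05 0.02] w 0.0129 g 117.9 q7 -81.9
39.23 [ 0.5472 -0.2429  0.226 ] [ 1.7998e+02 -5.0000e-02 -1.6200e+00] F [-0.4 -1.  -2.1] M [-0.11 -0.02 -0.09] w 0.0126 g 136.3 q7 -81.9
```

The force now reads about the empty pan's weight. I'll lift clear, loosen to 20 N to let the pan swing level, and look.

```bash
S='from h import *
st()'; python3 -m crank '[{"slide":[0,0,-0.04],"twist":0},{"slide":[0,-0.04,-0.09],"twist":0},{"slide":[0,-0.09,-0.13],"twist":0},{"slide":[0,-0.13,-0.13],"twist":0},{"slide":[0,-0.13,-0.13],"twist":0},{"slide":[0,-0.13,-0.13],"twist":0},{"slide":[0,-0.13,-0.13],"twist":0}]' >/dev/null; python3 -c "$S";  python3 -m crank '[{"slide":[0,0,0],"twist":0},{"slide":[0,0,0],"twist":0},{"slide":[0,0,0.01],"twist":0},{"slide":[0,0,-0.01],"twist":0},{"slide":[0,0,0.01],"twist":0},{"slide":[0,0,-0.01],"twist":0},{"slide":[0,0,0.01],"twist":0},{"slide":[0,0,0.0],"twist":0},{"slide":[0,0,0],"twist":0}]' 0 20 >/dev/null; python3 - <<'E'
from h import *
import pickle
st();f=eyes.grab_frame("scene");g=eyes.grab_frame("top");pickle.dump((f,g),open("f2.pkl","wb"))
cv2.imwrite("pics/after.png",np.hstack([cv2.resize(g["image"][120:270,170:470],(480,400),interpolation=2),cv2.resize(f["image"][10:260,100:300],(320,400),interpolation=2)])[:,:,::-1])
E
```

```text
40.1 [ 0.5505 -0.1139  0.355 ] [ 1.7999e+02  3.0000e-02 -1.7000e+00] F [-0.3  0.3 -3.9] M [-0.17 -0.01 -0.03] w 0.0127 g 136.4 q7 -92.5
41.23 [ 0.5511 -0.1128  0.3564] [ 1.7999e+02 -8.0000e-02 -1.6200e+00] F [-0.1 -0.1 -2.3] M [-0.17  0.02  0.02] w 0.0124 g 136.2 q7 -92.5
```

View pics/after.png

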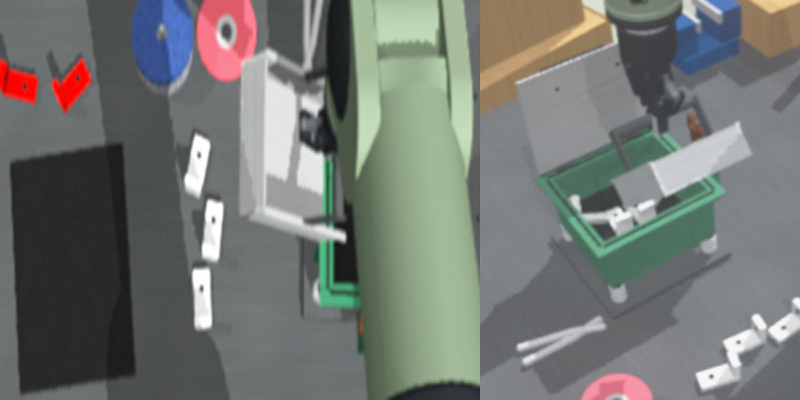

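All the pan's brackets are in the tub and the pan is empty but still held tilted (the grip keeps its squeeze). I'll level it by running its underside over the tub's inner rim edge.

```bash
S='from h import *
st()'; python3 -m crank '[{"slide":[0,0.04,0],"twist":0},{"slide":[0,0.064,0.02],"twist":0},{"slide":[0,0.064,0.06],"twist":0},{"slide":[0,0.064,0.075],"twist":0},{"slide":[0,0.064,0.075],"twist":0}]' >/dev/null; python3 -c "$S";  python3 -m crank '[{"slide":[0,0,0.012],"twist":0},{"slide":[0,0,0.022],"twist":0},{"slide":[0,-0.0104,0.021],"twist":0},{"slide":[0,-0.0209,0.02],"twist":0},{"slide":[0,-0.0315,0.02],"twist":0},{"slide":[0,-0.0422,0.02],"twist":0}]' >/dev/null; python3 -c "$S"; python3 -m crank '[{"slide":[0,-0.0105,0.001],"twist":0},{"slide":[0,-0.021,0.0037],"twist":0},{"slide":[0,-0.031,0.007],"twist":0},{"slide":[0,-0.041,0.011],"twist":0},{"slide":[0,-0.0504,0.016],"twist":0},{"slide":[0,-0.0594,0.021],"twist":0},{"slide":[0,-0.0594,0.022],"twist":0}]' >/dev/null; python3 -c "$S"
```

```text
41.95 [ 0.5488 -0.1764  0.2801] [-1.7997e+02  5.0000e-02 -1.5900e+00] F [-0.2  0.6 -2.3] M [-0.1   0.01 -0.01] w 0.0131 g 136.2 q7 -87.2
42.7 [ 0.5502 -0.1337  0.2608] [ 1.7999e+02 -5.0000e-02 -1.6100e+00] F [-1.6 -3.4 -1.1] M [-1.43  0.08 -0.24] w 0.0122 g 130.7 q7 -92.2
43.58 [ 0.5519 -0.0732  0.2385] [-1.7993e+02 -2.0000e-02 -1.5200e+00] F [-7.4  7.3 21.5] M [ 0.82  1.42 -0.01] w 0.0126 g 119.5 q7 -99.1
```

```bash
python3 -m crank '[{"slide":[0,0,-0.02],"twist":0},{"slide":[0,-0.01,-0.06],"twist":0},{"slide":[0,-0.02,-0.06],"twist":0},{"slide":[0,-0.02,-0.06],"twist":0}]' >/dev/null; python3 -c "
from h import *
st();go((.486,.317,.3,12.3),(.486,.317,.11,12.3))"
```

```text
44.08 [ 0.5519 -0.0541  0.2973] [-1.7997e+02  7.0000e-02 -1.5300e+00] F [-0.2  0.6 -3.5] M [-0.02  0.04 -0.02] w 0.0125 g 116.6 q7 -99.8
slide [-0.0758, -0.3692, -0.0025] twist -0.241
slide [-0.0758, -0.3691, 0.1875] twist -0.241
```

```bash
S='from h import *
st();go((.486,.317,.086,12.3))'; python3 -m crank '[{"slide":[-0.01,-0.05,0],"twist":-0.04},{"slide":[-0.02,-0.1,0],"twist":-0.08},{"slide":[-0.031,-0.15,0],"twist":-0.1},{"slide":[-0.041,-0.2,0],"twist":-0.14},{"slide":[-0.051,-0.25,0],"twist":-0.17},{"slide":[-0.061,-0.3,0.02],"twist":-0.2},{"slide":[-0.07,-0.34,0.05],"twist":-0.23},{"slide":[-0.0758,-0.3692,0.1],"twist":-0.241},{"slide":[-0.0758,-0.3692,0.15],"twist":-0.241},{"slide":[-0.0758,-0.3692,0.18],"twist":-0.241},{"slide":[-0.0758,-0.3692,0.1875],"twist":-0.241},{"slide":[-0.0758,-0.3692,0.1875],"twist":-0.241},{"slide":[-0.0758,-0.3692,0.1875],"twist":-0.241}]' >/dev/null; python3 -c "$S"; python3 -m crank '[{"slide":[0,0,0.01],"twist":0},{"slide":[0,0,0.02],"twist":0},{"slide":[0,0,0.02],"twist":0},{"slide":[0,0,0.02],"twist":0}]' >/dev/null; python3 -c "$S"
```

```text
45.7 [0.4875 0.3162 0.1119] [-1.7997e+02 -9.0000e-02  1.2170e+01] F [-0.1  0.4 -2. ] M [-0.02  0.02  0.02] w 0.0124 g 116.5 q7 -135.9
slide [-0.0013, -0.0011, 0.0259] twist -0.002
46.2 [0.4869 0.316  0.0907] [-1.80e+02  1.00e-02  1.22e+01] F [ 0.7 -0.9 -2.7] M [-0.01  0.02  0.03] w 0.0128 g 116.6 q7 -136.8
slide [-0.0007, -0.0012, 0.0047] twist -0.002
```

```bash
S='from h import *
st()'; python3 -m crank '[{"slide":[0,0,0.003],"twist":0},{"slide":[0,0,0.0055],"twist":0},{"slide":[0,0,0.0055],"twist":0}]' >/dev/null; python3 -c "$S"; python3 -m crank '[{"slide":[0,0,0],"twist":0},{"slide":[0,0,0],"twist":0},{"slide":[0,0,0],"twist":0},{"slide":[0,0,-0.01],"twist":0},{"slide":[0,0,-0.06],"twist":0},{"slide":[0,0,-0.12],"twist":0},{"slide":[0,0,-0.18],"twist":0},{"slide":[0,0,-0.18],"twist":0}]' 0.8 40 >/dev/null; python3 -c "$S"
```

```text
46.58 [0.4872 0.3157 0.0857] [ 1.7998e+02 -3.0000e-02  1.2170e+01] F [-1.2 -4.1  7.3] M [-0.67  0.44  0.01] w 0.0123 g 118.4 q7 -137.0
47.58 [0.4881 0.3172 0.2704] [-179.84   -0.4    12.18] F [ 0.3  0.2 -0.1] M [-0.01  0.01  0.03] w 0.0685 g 0.0 q7 -129.8
```

```bash
cat >> h.py <<'E'
def loose(g,box=(265,150,335,255)):
    x0,y0,x1,y1=box;hsv=cv2.cvtColor(g["image"],cv2.COLOR_RGB2HSV);m=cv2.inRange(hsv,(0,0,140),(180,60,255));k=np.zeros_like(m);k[y0:y1,x0:x1]=m[y0:y1,x0:x1]
    for c in cv2.findContours(k,0,2)[0]:
        if cv2.contourArea(c)<80: continue
        r=cv2.minAreaRect(c);b=cv2.boxPoints(r);P=plane(g,b,.02);d=[P[1]-P[0],P[2]-P[1]];L=max(d,key=np.linalg.norm);L=L*np.sign(L[0]);
        print("loose",np.round(r[0],1),np.round(r[1],1),"c",plane(g,[r[0]],.012)[0].round(4),"yaw",np.degrees(np.arctan2(L[1],L[0])).round(1))
E
python3 - <<'E'
from h import *
import pickle
f,g=[eyes.grab_frame(n) for n in("scene","top")];pickle.dump((f,g),open("f3.pkl","wb"))
loose(g)
# pan check: white/steel region rect at wall height
hsv=cv2.cvtColor(g["image"],cv2.COLOR_RGB2HSV);m=cv2.inRange(hsv,(0,0,110),(180,45,255));k=np.zeros_like(m);k[180:262,176:262]=m[180:262,176:262];k=cv2.morphologyEx(k,2,np.ones((3,3)))
pts=cv2.findNonZero(k);print("pan px",len(pts),cv2.minAreaRect(pts))
# holes/upright in scene for height: bracket upright tops
hs=cv2.cvtColor(f["image"],cv2.COLOR_RGB2HSV);m=cv2.inRange(hs,(0,0,130),(180,60,255));k=np.zeros_like(m);k[185:260,225:312]=m[185:260,225:312]
for c in cv2.findContours(k,0,2)[0]:
    if cv2.contourArea(c)>40: c=c.reshape(-1,2);print("scene",c[c[:,1].argmin()],c.min(0),c.max(0))
E
```

```text
loose [270.5 246.5] [15. 11.] c [0.4069 0.1538 0.012 ] yaw -0.2
loose [296.  231.6] [23.1 11.4] c [0.4513 0.0767 0.012 ] yaw 3.2
loose [302.5 206.1] [11.5 23.5] c [0.5288 0.0564 0.012 ] yaw -8.6
loose [292.7 181.8] [12.  23.1] c [0.6042 0.0853 0.012 ] yaw -18.5
pan px 441 ((211.80128479003906, 222.42669677734375), (61.06105422973633, 80.14791107177734), 15.679524421691895)
scene [238 185] [225 185] [306 259]
```

```bash
python3 - <<'E'
from h import *
import pickle
f,g=pickle.load(open("f3.pkl","rb"))
hsv=cv2.cvtColor(g["image"],cv2.COLOR_RGB2HSV);m=cv2.inRange(hsv,(0,0,90),(180,60,255));k=np.zeros_like(m);k[152:232,380:442]=m[152:232,380:442]
for c in cv2.findContours(k,0,2)[0]:
    if cv2.contourArea(c)>25: r=cv2.boundingRect(c);print(r,plane(g,[(r[0],r[1]),(r[0]+r[2],r[1]+r[3])],.08).round(3)[:,:2].tolist(),cv2.contourArea(c))
go((.429,.0755,.25,3.2),(.429,.0755,.011,3.2))
E
```

```text
(411, 212, 19, 16) [[0.5, -0.254], [0.453, -0.306]] 207.0
(399, 196, 25, 14) [[0.547, -0.221], [0.505, -0.292]] 257.0
(399, 161, 38, 35) [[0.65, -0.226], [0.546, -0.331]] 501.0
slide [-0.1074, 0.2227, 0.016] twist 0.157
slide [-0.1074, 0.2228, 0.255] twist 0.157
```

```bash
S='from h import *
st();go((.429,.0755,.011,3.2))'; python3 -m crank '[{"slide":[-0.02,0.05,0],"twist":0.04},{"slide":[-0.05,0.1,0.016],"twist":0.08},{"slide":[-0.08,0.16,0.016],"twist":0.12},{"slide":[-0.1074,0.2227,0.016],"twist":0.157},{"slide":[-0.1074,0.2227,0.016],"twist":0.157},{"slide":[-0.1074,0.2227,0.1],"twist":0.157},{"slide":[-0.1074,0.2227,0.16],"twist":0.157},{"slide":[-0.1074,0.2227,0.19],"twist":0.157},{"slide":[-0.1074,0.2227,0.19],"twist":0.157},{"slide":[-0.1074,0.2227,0.19],"twist":0.157},{"slide":[-0.1074,0.2227,0.19],"twist":0.157}]' 0.8 40 >/dev/null; python3 -c "$S"
```

```text
49.05 [0.43   0.0758 0.077 ] [-1.7998e+02 -1.7000e-01  3.1800e+00] F [0.9 0.7 0.3] M [ 0.02 -0.04 -0.02] w 0.0684 g 0.0 q7 -125.8
slide [-0.0011, 0.0003, 0.066] twist -0.0
```

```bash
S='from h import *
st();go((.485,-.20,.25,-1.6),(.485,-.20,.1,-1.6))'; python3 -m crank '[{"slide":[-0.001,0,0.04],"twist":0},{"slide":[-0.001,0,0.06],"twist":0},{"slide":[-0.001,0,0.066],"twist":0},{"slide":[-0.001,0,0.066],"twist":0}]' >/dev/null; python3 -m crank '[{"slide":[0,0,0],"twist":0},{"slide":[0,0,0],"twist":0},{"slide":[0,0,0],"twist":0},{"slide":[0,0,0],"twist":0},{"slide":[0,0,-0.06],"twist":0},{"slide":[0,0,-0.12],"twist":0},{"slide":[0,0,-0.18],"twist":0},{"slide":[0,0,-0.24],"twist":0},{"slide":[0,0,-0.24],"twist":0}]' 0 40 >/dev/null; python3 -c "$S"
```

```text
50.67 [0.4295 0.0758 0.2532] [-180.     -0.41    3.15] F [ 0.2  0.2 -2.8] M [-0.02 -0.01 -0.03] w 0.0292 g 40.3 q7 -113.4
slide [0.0402, 0.2784, 0.0032] twist 0.083
slide [0.0402, 0.2784, 0.1532] twist 0.083
```

```bash
S='from h import *
st();go((.507,.0597,.25,-8.6),(.507,.0597,.011,-8.6))'; python3 -m crank '[{"slide":[0.01,0.06,0],"twist":0.02},{"slide":[0.02,0.12,0],"twist":0.04},{"slide":[0.03,0.18,0],"twist":0.06},{"slide":[0.038,0.24,0],"twist":0.083},{"slide":[0.0402,0.2784,0.003],"twist":0.083},{"slide":[0.0402,0.2784,0.003],"twist":0.083},{"slide":[0.0402,0.2784,0.06],"twist":0.083},{"slide":[0.0402,0.2784,0.11],"twist":0.083},{"slide":[0.0402,0.2784,0.15],"twist":0.083},{"slide":[0.0402,0.2784,0.15],"twist":0.083},{"slide":[0.0402,0.2784,0.15],"twist":0.083}]' >/dev/null; python3 -c "$S"; python3 -m crank '[{"slide":[0,0,0],"twist":0},{"slide":[0,0,0],"twist":0},{"slide":[0,0,0],"twist":0},{"slide":[0,0,-0.06],"twist":0},{"slide":[0,0,-0.12],"twist":0},{"slide":[0,0,-0.15],"twist":0},{"slide":[0,0,-0.15],"twist":0}]' 0.55 40 >/dev/null; python3 -c "$S"
```

```text
52.05 [ 0.4842 -0.1998  0.1005] [ 1.7999e+02 -6.0000e-02 -1.5300e+00] F [ 0.3  1.  -0.7] M [-0.03  0.02 -0.01] w 0.0298 g 40.2 q7 -89.7
slide [0.0158, -0.26, -0.1495] twist 0.123
slide [0.0158, -0.26, 0.0895] twist 0.123
52.92 [ 0.4845 -0.2005  0.2515] [179.91  -0.22  -1.58] F [ 0.2  0.  -1.1] M [ 0.02 -0.02 -0.03] w 0.0469 g 0.0 q7 -84.0
slide [0.0154, -0.2607, 0.0011] twist 0.123
slide [0.0154, -0.2611, 0.2401] twist 0.123
```

```bash
python3 -c "
from h import *
loose(eyes.grab_frame('top'))"; python3 -m crank '[{"slide":[0.004,-0.06,0],"twist":0.03},{"slide":[0.008,-0.12,0],"twist":0.06},{"slide":[0.012,-0.18,0],"twist":0.09},{"slide":[0.0154,-0.24,0],"twist":0.123},{"slide":[0.0154,-0.2607,0.02],"twist":0.123},{"slide":[0.0154,-0.2607,0.08],"twist":0.123},{"slide":[0.0154,-0.2607,0.14],"twist":0.123},{"slide":[0.0154,-0.2607,0.17],"twist":0.123},{"slide":[0.0154,-0.2607,0.17],"twist":0.123},{"slide":[0.0154,-0.2607,0.17],"twist":0.123}]' 0.8 >/dev/null; python3 -c "
from h import *
st();go((.507,.0597,.011,-8.6))"
```

```text
loose [302.5 206.1] [11.5 23.5] c [0.5288 0.0564 0.012 ] yaw -8.6
loose [293.1 181.7] [11.6 22.9] c [0.6044 0.0843 0.012 ] yaw -19.7
54.23 [0.5063 0.0602 0.0799] [-1.7998e+02 -2.0000e-02 -8.6000e+00] F [0.5 0.8 0.2] M [-0.01  0.   -0.  ] w 0.0681 g 0.0 q7 -130.6
slide [0.0007, 0.0004, 0.0689] twist -0.0
```

```bash
S='from h import *
st();go((.56,-.20,.25,-1.6),(.56,-.20,.1,-1.6))'; python3 -m crank '[{"slide":[0.001,0,0.04],"twist":0},{"slide":[0.001,0,0.06],"twist":0},{"slide":[0.001,0,0.069],"twist":0},{"slide":[0.001,0,0.069],"twist":0}]' >/dev/null; python3 -m crank '[{"slide":[0,0,0],"twist":0},{"slide":[0,0,0],"twist":0},{"slide":[0,0,0],"twist":0},{"slide":[0,0,0],"twist":0},{"slide":[0,0,-0.06],"twist":0},{"slide":[0,0,-0.12],"twist":0},{"slide":[0,0,-0.18],"twist":0},{"slide":[0,0,-0.24],"twist":0},{"slide":[0,0,-0.24],"twist":0}]' 0 40 >/dev/null; python3 -c "$S"
```

```text
55.85 [0.5088 0.0601 0.2546] [-179.91   -0.41   -8.63] F [-0.3  0.1 -1.9] M [-0.02  0.03  0.02] w 0.0292 g 40.3 q7 -122.4
slide [0.0897, 0.2495, 0.0042] twist -0.123
slide [0.0897, 0.2497, 0.1542] twist -0.123
```

```bash
S='from h import *
st();go((.5833,.0915,.25,-19),(.5833,.0915,.011,-19))'; python3 -m crank '[{"slide":[0.02,0.06,0],"twist":-0.03},{"slide":[0.04,0.12,0],"twist":-0.06},{"slide":[0.06,0.18,0],"twist":-0.09},{"slide":[0.084,0.23,0],"twist":-0.123},{"slide":[0.0897,0.2495,0.003],"twist":-0.123},{"slide":[0.0897,0.2495,0.003],"twist":-0.123},{"slide":[0.0897,0.2495,0.06],"twist":-0.123},{"slide":[0.0897,0.2495,0.11],"twist":-0.123},{"slide":[0.0897,0.2495,0.15],"twist":-0.123},{"slide":[0.0897,0.2495,0.15],"twist":-0.123},{"slide":[0.0897,0.2495,0.15],"twist":-0.123}]' >/dev/null; python3 -c "$S"; python3 -m crank '[{"slide":[0,0,0],"twist":0},{"slide":[0,0,0],"twist":0},{"slide":[0,0,0],"twist":0},{"slide":[0,0,-0.06],"twist":0},{"slide":[0,0,-0.12],"twist":0},{"slide":[0,0,-0.15],"twist":0},{"slide":[0,0,-0.15],"twist":0}]' 0.55 40 >/dev/null; python3 -c "$S
loose(eyes.grab_frame('top'))"
```

```text
57.23 [ 0.5589 -0.199   0.101 ] [-1.7998e+02 -4.0000e-02 -1.4800e+00] F [-0.4 -0.7 -0.3] M [ 0.05 -0.06 -0.01] w 0.0294 g 49.9 q7 -92.5
slide [0.0169, -0.2911, -0.1488] twist 0.306
slide [0.0169, -0.291, 0.0902] twist 0.306
58.1 [ 0.5596 -0.2003  0.2538] [179.9   -0.32  -1.56] F [-0.2 -0.  -0.3] M [ 0.01 -0.02  0.04] w 0.0472 g 0.0 q7 -87.9
slide [0.0157, -0.2923, 0.0033] twist 0.304
slide [0.0157, -0.2927, 0.2423] twist 0.304
loose [293.  181.8] [11.6 23.1] c [0.6042 0.0844 0.012 ] yaw -19.7
```

Bracket 3's yaw would put joint 7 near its limit, so I'll use the half-turn (yaw 160°).

```bash
python3 -m crank '[{"slide":[0.004,-0.05,0],"twist":-0.18},{"slide":[0.004,-0.1,0],"twist":-0.36},{"slide":[0.008,-0.15,0],"twist":-0.54},{"slide":[0.01,-0.2,0],"twist":-0.72},{"slide":[0.0157,-0.25,0],"twist":-0.9},{"slide":[0.0157,-0.2923,0.003],"twist":-1.08},{"slide":[0.0157,-0.2923,0.003],"twist":-1.26},{"slide":[0.0157,-0.2923,0.003],"twist":-1.44},{"slide":[0.0157,-0.2923,0.003],"twist":-1.62},{"slide":[0.0157,-0.2923,0.003],"twist":-1.8},{"slide":[0.0157,-0.2923,0.003],"twist":-1.98},{"slide":[0.0157,-0.2923,0.003],"twist":-2.16},{"slide":[0.0157,-0.2923,0.003],"twist":-2.34},{"slide":[0.0157,-0.2923,0.003],"twist":-2.52},{"slide":[0.0157,-0.2923,0.003],"twist":-2.7},{"slide":[0.0157,-0.2923,0.08],"twist":-2.838},{"slide":[0.0157,-0.2923,0.14],"twist":-2.838},{"slide":[0.0157,-0.2923,0.17],"twist":-2.838},{"slide":[0.0157,-0.2923,0.17],"twist":-2.838},{"slide":[0.0157,-0.2923,0.17],"twist":-2.838}]' 0.8 >/dev/null; python3 -c "
from h import *
st();go((.5833,.0915,.011,161))"
```

```text
60.65 [0.5825 0.0922 0.0817] [1.7994e+02 4.0000e-02 1.6106e+02] F [0.8 0.6 0.2] M [0.03 0.01 0.03] w 0.068 g 0.0 q7 17.1
slide [-0.0009, -0.0005, 0.0707] twist 0.001
```

```bash
S='from h import *
st();go((.53,-.2,.25,175),(.53,-.2,.14,175))'; python3 -m crank '[{"slide":[-0.001,0,0.04],"twist":0},{"slide":[-0.001,0,0.06],"twist":0},{"slide":[-0.001,0,0.07],"twist":0},{"slide":[-0.001,0,0.07],"twist":0}]' >/dev/null; python3 -m crank '[{"slide":[0,0,0],"twist":0},{"slide":[0,0,0],"twist":0},{"slide":[0,0,0],"twist":0},{"slide":[0,0,0],"twist":0},{"slide":[0,0,-0.06],"twist":0},{"slide":[0,0,-0.12],"twist":0},{"slide":[0,0,-0.18],"twist":0},{"slide":[0,0,-0.24],"twist":0},{"slide":[0,0,-0.24],"twist":0}]' 0 40 >/dev/null; python3 -c "$S"
```

```text
62.27 [0.5843 0.092  0.2547] [179.84   0.33 161.03] F [-0.3  0.  -1.7] M [ 0.02  0.01 -0.01] w 0.0295 g 39.8 q7 26.3
slide [-0.0435, -0.2938, 0.0039] twist -0.244
slide [-0.0435, -0.2941, 0.1139] twist -0.244
```

```bash
S='from h import *
st()'; python3 -m crank '[{"slide":[-0.01,-0.06,0],"twist":-0.06},{"slide":[-0.02,-0.12,0],"twist":-0.12},{"slide":[-0.03,-0.18,0],"twist":-0.18},{"slide":[-0.04,-0.24,0],"twist":-0.244},{"slide":[-0.0435,-0.294,0.003],"twist":-0.244},{"slide":[-0.0435,-0.294,0.003],"twist":-0.244},{"slide":[-0.0435,-0.294,0.05],"twist":-0.244},{"slide":[-0.0435,-0.294,0.1],"twist":-0.244},{"slide":[-0.0435,-0.294,0.128],"twist":-0.244},{"slide":[-0.0435,-0.294,0.128],"twist":-0.244},{"slide":[-0.0435,-0.294,0.128],"twist":-0.244}]' >/dev/null; python3 -c "$S"; python3 -m crank '[{"slide":[0,0,0],"twist":0},{"slide":[0,0,0],"twist":0},{"slide":[0,0,0],"twist":0},{"slide":[0,0,-0.06],"twist":0},{"slide":[0,0,-0.12],"twist":0},{"slide":[0.05,0.0,-0.18],"twist":0},{"slide":[0.1,0,-0.2],"twist":0},{"slide":[0.1,0,-0.2],"twist":0}]' 0.55 40 >/dev/null; python3 - <<'E'
from h import *
import pickle
st();f=eyes.grab_frame("scene");g=eyes.grab_frame("top");pickle.dump((f,g),open("f4.pkl","wb"));loose(g)
cv2.imwrite("pics/full.png",np.hstack([cv2.resize(g["image"][120:280,160:480],(480,340),interpolation=2),cv2.resize(f["image"][20:220,120:310],(320,340),interpolation=2)])[:,:,::-1])
E
```

```text
63.65 [ 0.5293 -0.2005  0.1233] [1.7999e+02 6.0000e-02 1.7505e+02] F [-0.5 -0.4 -0.4] M [-0.01 -0.01 -0.02] w 0.0297 g 39.8 q7 59.7
64.65 [ 0.4271 -0.1933  0.3236] [-1.7979e+02  2.0000e-02  1.7487e+02] F [ 0.3 -0.6 -1.2] M [-0.02 -0.05  0.02] w 0.047 g 0.0 q7 74.5
```

View pics/full.png

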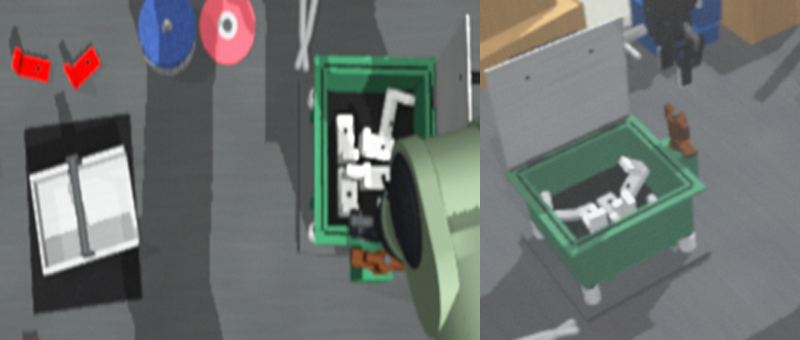

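All seven brackets are in the tub below the rim, and the empty pan stands on its mat. Now I'll shut the lid by its handle.

```bash
S='from h import *
st();go((.544,-.3775,.44,178.4),(.544,-.3775,.314,178.4))'; python3 -m crank '[{"slide":[0,0,-0.06],"twist":0},{"slide":[0,0,-0.12],"twist":0},{"slide":[0,0,-0.13],"twist":0},{"slide":[0,0,-0.13],"twist":0}]' 0.35 30 >/dev/null; python3 -c "$S"
```

```text
65.25 [ 0.4297 -0.1923  0.4517] [1.7996e+02 1.0000e-02 1.7506e+02] F [ 0.1 -0.8 -0.5] M [ 0.01 -0.06 -0.04] w 0.0303 g 0.0 q7 82.4
slide [-0.1298, -0.1747, 0.0116] twist -0.058
slide [-0.1298, -0.1748, 0.1376] twist -0.058
```

```bash
S='from h import *
st();go((.544,-.3775,.314,178.4))'; python3 -m crank '[{"slide":[-0.04,-0.05,0],"twist":-0.02},{"slide":[-0.08,-0.11,0],"twist":-0.04},{"slide":[-0.12,-0.16,0],"twist":-0.058},{"slide":[-0.1298,-0.1747,0],"twist":-0.058},{"slide":[-0.1298,-0.1747,0.01],"twist":-0.058},{"slide":[-0.1298,-0.1747,0.01],"twist":-0.058},{"slide":[-0.1298,-0.1747,0.01],"twist":-0.058},{"slide":[-0.1298,-0.1747,0.01],"twist":-0.058}]' >/dev/null; python3 -c "$S"
```

```text
66.25 [ 0.543  -0.3774  0.4427] [-1.7995e+02  1.0000e-02  1.7836e+02] F [-0.8  0.3 -0.2] M [-0.03 -0.05  0.03] w 0.0299 g 0.0 q7 93.7
slide [-0.001, 0.0001, 0.1287] twist -0.001
```

```bash
S='from h import *
st()'; python3 -m crank '[{"slide":[0,0,0.04],"twist":0},{"slide":[0,0,0.08],"twist":0},{"slide":[0,0,0.11],"twist":0},{"slide":[0,0,0.129],"twist":0},{"slide":[0,0,0.129],"twist":0}]' >/dev/null; python3 -c "$S";  python3 -m crank '[{"slide":[0,0,0],"twist":0},{"slide":[0,0,0],"twist":0},{"slide":[0,0,0],"twist":0},{"slide":[0,0,0],"twist":0}]' 0 30 >/dev/null; python3 -c "$S"
```

```text
66.88 [ 0.5429 -0.3778  0.3128] [ 1.7998e+02 -5.0000e-02  1.7834e+02] F [-0.5 -0.8  0.3] M [-0.   -0.01  0.06] w 0.0299 g 0.0 q7 89.2
67.38 [ 0.5436 -0.3777  0.3143] [-1.7996e+02  8.0000e-02  1.7834e+02] F [-0.8  0.6  8. ] M [ 0.2   0.17 -0.01] w 0.013 g 29.9 q7 89.2
```

```bash
S='from h import *
st()'; python3 -m crank '[{"slide":[0,0.0177,-0.0027],"twist":0},{"slide":[0,0.0327,-0.0035],"twist":0},{"slide":[0,0.055,-0.0023],"twist":0},{"slide":[0,0.0771,0.0019],"twist":0},{"slide":[0,0.0984,0.0089],"twist":0},{"slide":[0,0.1185,0.0186],"twist":0},{"slide":[0,0.1373,0.0308],"twist":0},{"slide":[0,0.1543,0.0454],"twist":0},{"slide":[0,0.1692,0.0622],"twist":0},{"slide":[0,0.1819,0.0806],"twist":0},{"slide":[0,0.192,0.1006],"twist":0},{"slide":[0,0.1995,0.121],"twist":0},{"slide":[0,0.1995,0.122],"twist":0},{"slide":[0,0.1995,0.122],"twist":0}]' >/dev/null; python3 -c "$S"; python3 -m crank '[{"slide":[0,0,0],"twist":0},{"slide":[0,0,0],"twist":0},{"slide":[0,0,0],"twist":0},{"slide":[0,0,-0.04],"twist":0},{"slide":[0,0,-0.1],"twist":0},{"slide":[0,0,-0.12],"twist":0},{"slide":[0,0,-0.12],"twist":0}]' 0.6 40 >/dev/null; python3 -c "$S
go((.4048,-.2312,.315,85))"
```

```text
69.12 [ 0.5489 -0.178   0.1905] [ 1.7995e+02 -3.0000e-02  1.7835e+02] F [ 3.1  2.  -4.1] M [ 0.6  -0.53 -0.03] w 0.0129 g 31.6 q7 64.1
70.0 [ 0.5493 -0.1784  0.3121] [-1.7994e+02  9.0000e-02  1.7832e+02] F [-1.   0.3 -0.8] M [-0.03 -0.04  0.  ] w 0.051 g 0.0 q7 70.0
slide [0.1429, -0.057, -0.0028] twist 1.629
```

```bash
python3 - <<'E'
from h import *
import pickle
f,g=pickle.load(open("f1.pkl","rb"))
hs=cv2.cvtColor(g["image"],cv2.COLOR_RGB2HSV);m=cv2.inRange(hs,(3,80,30),(18,255,220));m[:,:380]=0;m[:225]=0;m[262:]=0;m[:,450:]=0
c=max(cv2.findContours(m,0,2)[0],key=cv2.contourArea);p=c.reshape(-1,2);print(cv2.minAreaRect(c))
for col in range(p[:,0].min(),p[:,0].max()+1,2):
    y=np.nonzero(m[:,col])[0];print((col,int(y.min()),int(y.max())),end=" ")
E
```

```text
((412.5, 242.5), (11.0, 37.0), 90.0)
(394, 238, 244) (396, 237, 244) (398, 237, 245) (400, 238, 245) (402, 238, 245) (404, 239, 245) (406, 239, 245) (408, 239, 246) (410, 239, 248) (412, 239, 248) (414, 238, 248) (416, 237, 247) (418, 237, 247) (420, 238, 246) (422, 239, 246) (424, 241, 246) (426, 241, 246) (428, 241, 246) (430, 242, 246)
```

```bash
S='from h import *
st();go((.4048,-.2315,.198,85))'; python3 -m crank '[{"slide":[0.03,-0.01,-0.003],"twist":0.18},{"slide":[0.06,-0.025,-0.003],"twist":0.36},{"slide":[0.1,-0.04,-0.003],"twist":0.54},{"slide":[0.1429,-0.057,-0.003],"twist":0.72},{"slide":[0.1429,-0.057,-0.003],"twist":0.9},{"slide":[0.1429,-0.057,-0.003],"twist":1.08},{"slide":[0.1429,-0.057,-0.003],"twist":1.26},{"slide":[0.1429,-0.057,-0.003],"twist":1.44},{"slide":[0.1429,-0.057,-0.003],"twist":1.629},{"slide":[0.1429,-0.057,-0.003],"twist":1.629},{"slide":[0.1429,-0.057,-0.003],"twist":1.629},{"slide":[0.1429,-0.057,-0.003],"twist":1.629}]' 0.8 >/dev/null; python3 -c "$S"
```

```text
71.5 [ 0.4043 -0.2311  0.3139] [-1.7998e+02 -2.0000e-02  8.5150e+01] F [0.8 0.  0.3] M [-0.01 -0.02  0.01] w 0.0683 g 0.0 q7 1.8
slide [-0.0003, 0.0005, 0.1159] twist 0.003
```

```bash
S='from h import *
st()'; python3 -m crank '[{"slide":[0,0,0.05],"twist":0},{"slide":[0,0,0.1],"twist":0},{"slide":[0,0,0.116],"twist":0},{"slide":[0,0,0.116],"twist":0}]' >/dev/null;  python3 -m crank '[{"slide":[0,0,0],"twist":0},{"slide":[0,0,0],"twist":0},{"slide":[0,0,0],"twist":0},{"slide":[0,0,0],"twist":0},{"slide":[0,0,0],"twist":0}]' 0 80 >/dev/null; python3 -c "$S"; python3 -m crank '[{"slide":[0,0,0],"twist":0.15},{"slide":[0,0,0],"twist":0.3},{"slide":[0,0,0],"twist":0.45},{"slide":[0,0,0],"twist":0.6},{"slide":[0,0,0],"twist":0.75},{"slide":[0,0,0],"twist":0.9},{"slide":[0,0,0],"twist":1.05},{"slide":[0,0,0],"twist":1.2},{"slide":[0,0,0],"twist":1.35},{"slide":[0,0,0],"twist":1.45},{"slide":[0,0,0],"twist":1.52},{"slide":[0,0,0],"twist":1.52},{"slide":[0,0,0],"twist":1.52}]' >/dev/null; python3 -c "$S
print(finger()[0])"
```

```text
72.62 [ 0.4057 -0.2311  0.1993] [1.7985e+02 2.0000e-02 8.4990e+01] F [2.4 3.6 9.8] M [ 1.1  -0.46 -0.53] w 0.0126 g 78.9 q7 -7.7
74.25 [ 0.4054 -0.2308  0.1992] [-1.7999e+02 -1.1000e-01 -2.1400e+00] F [-1.5  5.5 12.7] M [ 1.1  -0.06 -0.82] w 0.0122 g 79.8 q7 -84.1
[0, np.float64(413.5), np.float64(413.68), np.float64(413.71), np.float64(413.45), np.float64(412.95)]
```

```bash
python3 -m crank '[{"slide":[0,0,0],"twist":0},{"slide":[0,0,0],"twist":0},{"slide":[0,0,-0.04],"twist":0},{"slide":[0,0,-0.1],"twist":0},{"slide":[0,0.06,-0.15],"twist":0},{"slide":[0,0.12,-0.18],"twist":0},{"slide":[0,0.18,-0.18],"twist":0},{"slide":[0,0.24,-0.18],"twist":0},{"slide":[0,0.24,-0.18],"twist":0}]' 0.8 40 >/dev/null; python3 - <<'E'
from h import *
import pickle
f0,g0=pickle.load(open("f0.pkl","rb"))
st();f,g=[eyes.grab_frame(n) for n in("scene","top")];print(finger(g)[0]);loose(g)
gr=g["image"].astype(int).sum(2)
print("handle now",[int(350+36+gr[r,386:399].argmin()) for r in(175,185,195)],"then",[int(386+g0["image"].astype(int).sum(2)[r,386:399].argmin()) for r in(175,185,195)])
print("tub top diff",cv2.absdiff(g["image"],g0["image"])[150:255,365:430].mean(),"scene",cv2.absdiff(f["image"],f0["image"])[85:190,135:250].mean(),"floor ref",cv2.absdiff(g["image"],g0["image"])[110:160,160:330].mean())
hs=lambda im,box:[cv2.minAreaRect(max(cv2.findContours(cv2.inRange(im["image"][box[1]:box[3],box[0]:box[2]],(0,0,0),(60,60,60)),0,2)[0],key=cv2.contourArea))]
P=cv2.inRange(cv2.cvtColor(g["image"],cv2.COLOR_RGB2HSV),(0,0,110),(180,45,255));k=np.zeros_like(P);k[188:255,180:250]=P[188:255,180:250];k=cv2.morphologyEx(k,3,np.ones((7,7)));c=max(cv2.findContours(k,0,2)[0],key=cv2.contourArea);r=cv2.minAreaRect(c);print("pan",r,plane(g,cv2.boxPoints(r),.049).round(3)[:,:2].tolist())
E
```

```text
75.42 [ 0.3941 -0.4746  0.377 ] [-1.7997e+02  8.0000e-02 -2.3300e+00] F [ 0.4  0.7 -0.1] M [ 0.04 -0.04 -0.02] w 0.0686 g 0.0 q7 -56.8
[0, np.float64(410.21), np.float64(409.68), np.float64(409.74), np.float64(409.96), np.float64(410.91)]
handle now [393, 393, 393] then [393, 393, 393]
tub top diff 12.33943833943834 scene 8.466832298136646 floor ref 7.578313725490196
pan ((215.55160522460938, 218.2882080078125), (49.21642303466797, 67.12596130371094), 77.125) [[0.54, 0.43], [0.583, 0.235], [0.44, 0.201], [0.397, 0.394]]
```

Releasing let the clamp drift about +11°. I'll regrip it gently and turn it back, checking before and after release.

```bash
python3 -c "
from h import *
go((.4048,-.2315,.377,9),(.4048,-.2315,.199,9))"
```

```text
slide [0.0004, -0.2405, 0.0006] twist -0.195
slide [0.0004, -0.2403, 0.1786] twist -0.195
```

```bash
S='from h import *
st();go((.4048,-.2315,.199,9))'; python3 -m crank '[{"slide":[0,-0.06,0],"twist":-0.1},{"slide":[0,-0.12,0],"twist":-0.195},{"slide":[0,-0.18,0],"twist":-0.195},{"slide":[0,-0.2405,0.02],"twist":-0.195},{"slide":[0,-0.2405,0.06],"twist":-0.195},{"slide":[0,-0.2405,0.1],"twist":-0.195},{"slide":[0,-0.2405,0.1],"twist":-0.195},{"slide":[0,-0.2405,0.1],"twist":-0.195}]' 0.6 >/dev/null; python3 -c "$S"
```

```text
76.53 [ 0.405  -0.2302  0.2797] [ 1.7995e+02 -6.0000e-02  9.1400e+00] F [ 0.1 -0.   0.6] M [ 0.03 -0.02  0.02] w 0.0511 g 0.0 q7 -68.8
slide [-0.0004, 0.0012, 0.0807] twist 0.002
```

```bash
S='from h import *
st();print(finger()[0][1:])'; python3 -m crank '[{"slide":[0,0.001,0.05],"twist":0},{"slide":[0,0.001,0.081],"twist":0},{"slide":[0,0.001,0.081],"twist":0}]' >/dev/null; python3 -c "$S"; python3 -m crank '[{"slide":[0,0,0],"twist":0},{"slide":[0,0,0],"twist":0},{"slide":[0,0,0],"twist":0},{"slide":[0,0,0],"twist":0}]' 0 25 >/dev/null; python3 -c "$S"; python3 -m crank '[{"slide":[0,0,0],"twist":0.1},{"slide":[0,0,0],"twist":0.19},{"slide":[0,0,0],"twist":0.19},{"slide":[0,0,0],"twist":0.19}]' >/dev/null; python3 -c "$S"; python3 -m crank '[{"slide":[0,0,0],"twist":0},{"slide":[0,0,0],"twist":0}]' 0.25 >/dev/null; python3 -c "$S"
```

```text
76.9 [ 0.4046 -0.2314  0.1973] [-1.7995e+02  5.0000e-02  9.1100e+00] F [-0.3  0.2  0.7] M [0.01 0.06 0.  ] w 0.0514 g 0.0 q7 -74.0
[np.float64(410.46), np.float64(409.82), np.float64(409.87), np.float64(410.15), np.float64(411.14)]
77.45 [ 0.4051 -0.2309  0.1985] [ 1.7998e+02 -5.0000e-02  9.1200e+00] F [-4.4  8.7 16.2] M [ 1.8   0.84 -0.1 ] w 0.0135 g 24.6 q7 -74.0
[np.float64(410.13), np.float64(409.55), np.float64(409.64), np.float64(409.76), np.float64(410.41)]
78.0 [ 0.4059 -0.2309  0.1986] [-1.7999e+02 -1.6000e-01 -1.8500e+00] F [ 2.4  8.2 14.8] M [ 1.96 -0.57 -1.66] w 0.0135 g 81.4 q7 -83.7
[np.float64(414.63), np.float64(415.14), np.float64(414.99), np.float64(414.57), np.float64(413.83)]
78.3 [ 0.4047 -0.2318  0.1976] [ 1.7997e+02 -2.0000e-02 -1.7900e+00] F [-0.5  0.6 -1. ] M [ 0.04 -0.06  0.03] w 0.021 g 0.0 q7 -83.7
[np.float64(414.66), np.float64(415.2), np.float64(415.23), np.float64(414.73), np.float64(413.89)]
```

The clamp now stays put but is about 6° past square. With the jaws loosely round the plate I'll nudge it back in small steps, using the camera for feedback (target column 413.1).

```bash
S='from h import *
st();print(finger()[0][1:])'; python3 -m crank '[{"slide":[0,0,0],"twist":-0.1},{"slide":[0,0,0],"twist":-0.1}]' >/dev/null; python3 -c "$S"; python3 -m crank '[{"slide":[0,0,0],"twist":-0.1},{"slide":[0,0,0],"twist":-0.1}]' >/dev/null; python3 -c "$S"; python3 -m crank '[{"slide":[0,0,0],"twist":-0.05},{"slide":[0,0,0],"twist":-0.05}]' >/dev/null; python3 -c "$S"
```

```text
78.6 [ 0.4046 -0.2317  0.1972] [-180.     -0.      3.91] F [-0.9 -0.5  0. ] M [-0.01 -0.02  0.  ] w 0.021 g 0.0 q7 -78.6
[np.float64(414.6), np.float64(415.21), np.float64(415.22), np.float64(414.72), np.float64(413.8)]
78.9 [ 0.4053 -0.2309  0.1973] [-1.7996e+02 -7.0000e-02  9.6500e+00] F [ 4.   5.5 -0.3] M [ 1.19 -0.82 -0.1 ] w 0.0215 g 2.9 q7 -73.5
[np.float64(414.58), np.float64(415.12), np.float64(414.92), np.float64(414.4), np.float64(413.52)]
79.2 [ 0.4054 -0.2308  0.1973] [-1.7995e+02 -8.0000e-02  1.2450e+01] F [ 5.3  6.8 -1.3] M [ 1.22 -0.91 -0.22] w 0.0214 g 5.3 q7 -71.1
[np.float64(414.16), np.float64(414.46), np.float64(414.45), np.float64(414.03), np.float64(413.29)]
```

```bash
S='from h import *
st();print(finger()[0][1:])'; python3 -m crank '[{"slide":[0,0,0],"twist":-0.07},{"slide":[0,0,0],"twist":-0.07}]' >/dev/null; python3 -c "$S"; python3 -m crank '[{"slide":[0,0,0],"twist":-0.02},{"slide":[0,0,0],"twist":-0.02}]' >/dev/null; python3 -c "$S"
```

```text
79.5 [ 0.4053 -0.231   0.1973] [-1.7997e+02 -7.0000e-02  1.6490e+01] F [ 2.3  1.7 -0.6] M [ 0.56 -0.37 -0.01] w 0.0213 g 1.3 q7 -67.5
[np.float64(412.6), np.float64(412.51), np.float64(412.44), np.float64(412.44), np.float64(412.55)]
79.8 [ 0.4045 -0.2318  0.1972] [1.7999e+02 2.0000e-02 1.7680e+01] F [-0.9 -0.1 -0.5] M [ 0.01 -0.01 -0.03] w 0.0215 g 0.0 q7 -66.4
[np.float64(411.0), np.float64(410.69), np.float64(410.73), np.float64(410.81), np.float64(411.78)]
```

```bash
S='from h import *
st();print(finger()[0][1:])'; python3 -m crank '[{"slide":[0,0,0],"twist":0.1},{"slide":[0,0,0],"twist":0.2},{"slide":[0,0,0],"twist":0.24},{"slide":[0,0,0],"twist":0.24}]' >/dev/null; python3 -m crank '[{"slide":[0,0,0],"twist":0},{"slide":[0,0,0],"twist":0}]' 0.19 20 >/dev/null; python3 -c "$S"; python3 -m crank '[{"slide":[0,0,0],"twist":0.08},{"slide":[0,0,0],"twist":0.08}]' >/dev/null; python3 -c "$S"; python3 -m crank '[{"slide":[0,0,0],"twist":0.05},{"slide":[0,0,0],"twist":0.05}]' >/dev/null; python3 -c "$S"
```

```text
80.6 [ 0.4046 -0.2313  0.1972] [-1.7997e+02  1.0000e-02  4.0000e+00] F [-0.5  4.5  2.2] M [0.88 0.15 0.01] w 0.0164 g 2.2 q7 -78.5
[np.float64(410.09), np.float64(409.61), np.float64(409.66), np.float64(409.78), np.float64(410.38)]
80.9 [ 0.4042 -0.231   0.1972] [-1.7997e+02  7.0000e-02 -6.4000e-01] F [-3.4  6.5  5.7] M [1.41 0.77 0.24] w 0.0159 g 11.0 q7 -82.7
[np.float64(410.35), np.float64(410.06), np.float64(410.28), np.float64(410.36), np.float64(410.96)]
81.2 [ 0.4045 -0.2311  0.1972] [-1.7997e+02  3.0000e-02 -3.5000e+00] F [-1.6  5.   1.7] M [0.99 0.24 0.05] w 0.0161 g 2.4 q7 -85.2
[np.float64(412.01), np.float64(411.83), np.float64(411.88), np.float64(411.98), np.float64(412.04)]
```

```bash
S='from h import *
st();print(finger()[0][1:])'; python3 -m crank '[{"slide":[0,-0.001,0],"twist":0},{"slide":[0,-0.001,0],"twist":0.03},{"slide":[0,-0.001,0],"twist":0.03}]' >/dev/null; python3 -c "$S"; python3 -m crank '[{"slide":[0,0,0],"twist":0.02},{"slide":[0,0,0],"twist":0.02}]' >/dev/null; python3 -c "$S"
```

```text
81.62 [ 0.4048 -0.2308  0.1972] [ 1.7999e+02 -1.0000e-02 -5.2800e+00] F [-0.1 -0.8 -0.7] M [ 0.03 -0.06  0.02] w 0.0159 g 0.0 q7 -86.9
[np.float64(413.48), np.float64(413.59), np.float64(413.6), np.float64(413.46), np.float64(412.97)]
81.92 [ 0.4047 -0.2306  0.1972] [180.   -0.   -6.4] F [ 0.4  0.2 -0.1] M [-0.03 -0.01 -0.01] w 0.0158 g 0.0 q7 -87.9
[np.float64(413.79), np.float64(414.09), np.float64(414.03), np.float64(413.81), np.float64(413.22)]
```

```bash
S='from h import *
st();print(finger()[0][1:])'; python3 -m crank '[{"slide":[0,0,0],"twist":0},{"slide":[0,0,0],"twist":0},{"slide":[0,0,0],"twist":0},{"slide":[0,0,0],"twist":0}]' 0.7 >/dev/null; python3 -c "$S"; python3 -m crank '[{"slide":[0,0,-0.04],"twist":0},{"slide":[0,0,-0.09],"twist":0},{"slide":[0,0,-0.15],"twist":0},{"slide":[0,0,-0.18],"twist":0},{"slide":[0,0.06,-0.18],"twist":0},{"slide":[0,0.12,-0.18],"twist":0},{"slide":[0,0.18,-0.18],"twist":0},{"slide":[0,0.24,-0.18],"twist":0},{"slide":[0,0.24,-0.18],"twist":0}]' >/dev/null; python3 -c "$S"
```

```text
82.47 [ 0.4047 -0.2306  0.1972] [-180.      0.     -6.37] F [-0.5 -0.2 -0.3] M [-0.05 -0.02 -0.01] w 0.0598 g 0.0 q7 -87.9
[np.float64(413.32), np.float64(413.61), np.float64(413.52), np.float64(413.4), np.float64(413.12)]
83.65 [ 0.3761 -0.4729  0.3756] [-1.7996e+02  9.0000e-02 -6.6700e+00] F [0.4 0.8 0.4] M [ 0.12 -0.04  0.01] w 0.0596 g 0.0 q7 -59.1
[np.float64(413.79), np.float64(413.89), np.float64(413.79), np.float64(413.71), np.float64(414.29)]
```

```bash
python3 - <<'E'
from h import *
import pickle
g0=pickle.load(open("f0.pkl","rb"))[1];g=eyes.grab_frame("top")
a,b=[x["image"].astype(int).sum(2) for x in(g,g0)]
print([(386+int(a[r,386:399].argmin()),386+int(b[r,386:399].argmin())) for r in(175,185,195)]);loose(g)
print("distractors diff",[round(float(cv2.absdiff(g["image"],g0["image"])[y0:y1,x0:x1].mean()),1) for x0,y0,x1,y1 in((250,110,292,155),(292,110,332,152),(165,135,230,163),(130,190,162,210),(172,278,190,304),(355,103,376,155))])
from plant import close_job
print(close_job())
E
```

```text
[(393, 393), (393, 393), (393, 393)]
distractors diff [14.5, 23.4, 1.0, 1.0, 1.0, 7.7]
the job is handed in; nothing more can be done
None
```

I handed the job in at about 84 s. The clamp broke free and was turned clear, the pan's four brackets and the three loose ones went into the tub, the empty pan is back on its mat, the lid is shut, and the clamp sits within about 2–3° of square. The pan stands about 10 mm off the mat's centre, and I didn't work out whether picture differences around the flap discs and the pink disc were just the arm's shadow, though nothing was seen to touch them.

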